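Lay out the set-up kit in its nests

TASK

Lay out the set-up kit for the next machining job: put the drill chuck, the vee block, the red key bar and the bright round bar that lie on the near half of the bench each into the plywood nest that bears its own silhouette, flat (the chuck upright on its jaws), lying the way the silhouette lies and inside the raised corners or ring. Leave the loose twist drill that lies among them where it is.

Things in the scene. Friction and masses are not known exactly. Their poses are not given: they have to be found in the camera images.
- vee: Light grey steel vee block, 50 x 60 x 42 mm (x by y by height), about 0.7 kg, standing with its V groove up. The groove runs along x across the middle (y = 0), so on the x faces the steel is full only in the lower 20 mm or so there. Origin: centre of the underside; z up. The two x faces, 50 mm apart, are flat; a grip on their lower part at y = 0 is good. Either way round is right in the nest.
- chuck: Light grey keyed drill chuck standing upright on its jaws, round, 44 mm across at its widest, 86 mm tall, about 0.6 kg; the widest, straight part of the body runs from about 20 to 55 mm above its foot, and the top 20 mm or so is a thin arbor. Origin: centre of the underside, z up; its yaw does not matter.
- key: Red painted rectangular key bar lying flat, 18 x 75 x 12 mm (x by y by height), about 0.12 kg. Origin: centre of the underside; its length runs along y, z up. Either way round is right in the nest.
- bar: Bright light grey round steel bar lying on the bench, 17 mm thick and 125 mm long, about 0.22 kg; it does not roll. Origin: centre of its length, at its underside; its length runs along y, z up. Either way round is right in the nest.
- nest_vee: Nest for the vee block. Fixed plywood pad 86 x 96 mm (x by y), 4 mm thick, bearing a black 50 x 60 mm rectangle with a white line along x (the groove) and four grey L corners 6 mm high above the pad, 64 mm clear between them in x, 74 mm in y (7 mm play each side); side middles open for fingers. Origin: centre of the underside, z up, axes as the block's own. The part rests 4 mm above the bench.
- nest_chuck: Nest for the drill chuck. Fixed plywood pad 86 x 86 mm (x by y), 4 mm thick, bearing a black disc 44 mm across and a grey ring 60 mm inside, 72 mm outside, 6 mm high above the pad. Origin: centre of the underside, z up, its yaw does not matter. The part rests 4 mm above the bench.
- nest_key: Nest for the red key bar; the shorter long nest. Fixed plywood pad 54 x 111 mm (x by y), 4 mm thick, bearing a black bar 18 x 75 mm and four grey L corners 6 mm high above the pad, 32 mm clear between them in x, 89 mm in y (7 mm play each side); long sides open 60 mm for fingers. Origin: centre of the underside, z up, y along the silhouette's length. The part rests 4 mm above the bench.
- nest_bar: Nest for the bright round bar; the longest nest. Fixed plywood pad 53 x 161 mm (x by y), 4 mm thick, bearing a black bar 17 x 125 mm and four grey L corners 6 mm high above the pad, 31 mm clear between them in x, 139 mm in y (7 mm play each side); long sides open 89 mm for fingers. Origin: centre of the underside, z up, y along the silhouette's length. The part rests 4 mm above the bench.
- loose_drill: Loose grey twist drill, 10 mm thick and 133 mm long, lying on the bench among the parts, pointing roughly away from the robot; a bystander that belongs to another job. Origin: middle of its length, at its underside; its length runs along its y.
There are look-alikes about, which are no part of the job. What is shaped like the nest_vee but blue is not meant.

How it is judged:
By the outcome, as a careful person would: the job done as asked, in the order asked, and still so for the second after the job is handed in, with the robot touching nothing.
It also fails if it takes over 104 s, if anything falls off the work surface, if the arm or the gripper's body presses on something with over 40 N, if the wrist force passes 120 N, or if a joint passes its speed limit or range.

ROBOT

A 6-joint arm with a two-finger parallel gripper is mounted at the origin on a cart in front of the work surface, level with it; the furniture and walls round the work are solid. World frame = base frame: x ahead of the robot, y to its left, z up, the work surface at z = 0. Lengths are in m, angles in rad, forces in N, time in s.
With the tool pointing down it reaches from about 0.35 to 0.975 m from the base axis. Payload 4.9 kg.
Tool frame: the origin (TCP) lies at the very end of the fingers, on their centre line; the grasp point (between the pads) lies 19 mm behind it; x points along the fingers, y is the direction in which the jaws open and shut, and the axes are right-handed (so a half turn about x gives the same grasp; the last joint's range is limited). The gripper opens to 85 mm and grips with 20 to 120 N. Pads are 22 mm wide; open, the fingers measure 114 mm over their backs; the gripper's body (76 mm by 85 mm) begins 54 mm behind the grasp point. The pads swing forward as they close: fully open they stand 13 mm farther back than shut.
Start: joints at [1.043, 0.053, 1.613, -0, 1.476, -0.119], TCP at [0.248, 0.573, 0.231] pointing down, gripper open.
Joint ranges: [-3.01, 3.01], [-1.01, 2.22], [0.06, 2.58], [-1.02, 4.17], [0.09, 2.62], [-3.14, 3.14]. Speed limits (rad/s): [2.57, 2.57, 3.14, 3.14, 3.14, 3.14].

INTERFACE

Orientations are given as a rotation vector (axis times angle).
In Python, from station import ctrl gives the robot as it stands. The module is installed in compiled form; this text tells all that it offers.
- The arm moves only by the shell command python3 -m handwheel 'ROWS' [FORCE]. ROWS is JSON, one flat list of numbers, 7 for each row, row after row: the opening, from 0 (shut) to 1 (fully open), then the shift along the tool's x, y, z in m, then the turn, a rotation vector about the tool's x, y, z in degrees. A call has 1 to 12 rows; each row is the pose to reach, as a shift and turn from the pose commanded when the call began, along the tool's axes at that moment; what a row does not reach only later rows make up. A row lasts 1/12 s, in which the tool goes at most 41.7 mm and 7.16 degrees, less where a joint would pass 70% of its speed; a pose out of reach is approached as far as the arm can. A call with a gripper value outside its range is refused whole. The fingers move at their own pace and stop on an object; FORCE is the grip in N (left out, the last holds). Time passes only in rows, so rows that repeat a pose let the fingers close. It gives the time, the measured TCP pose, the force and the opening at its end, in the units of the state.
- ctrl.get_obs(): the state, without advancing time (a new reading comes with each control period).
- ctrl.get_image(name): name is "side" or "top"; returns (picture, depth): 400x640x3 uint8, blue, green, red; 400x640 float32, m along the optical axis (not along the pixel's ray), 0 where there is no reading.
- ctrl.camera_params(name): a dict with "fov_y" (degrees; the focal length in pixels is half the picture's height over the tangent of half this angle, whatever the lens; pixels are square), "cx", "cy" (the principal point, pixels), "dist_coeffs" ([k1, k2, p1, p2, k3] as OpenCV has them; the pictures are not rectified), "R" (3x3) and "t" (3): a world point X has camera coordinates R X + t. Camera axes: x right, y down, z forward; pixel columns grow to the right and rows downward; lengths in m; the calibration is good to about 2 mm. A picture is of the moment at which its call begins. camera_params takes no time and is no camera call.
- ctrl.finish_job(): hands the job in, once; it reports no verdict.
The state is a dict: "t": time; "q": joint angles; "dq": joint speeds; "effort": joint torques, N m; "tool_pos": TCP position; "tool_rot": TCP orientation; "contact_force": force on the tool from outside, world axes, zero at the start; "wrist_torque": the same for the moment, N m; "opening": finger opening in m.
Only numpy, scipy, OpenCV 4.12 (cv2) and the standard library are available. Lean on these libraries where they do the work, as an engineer would, in place of code of your own. Each camera call takes 0.05 s, during which the arm holds its last target.

## Working session

There is one attempt and no reset: what is moved stays moved. The work goes in short steps, Python scripts to look and compute and a shell command to move; the robot and the scene stay as the last step left them, time stands still between calls to the robot, and variables do not carry over. Pictures are saved under pics/ and viewed, and the job is handed in when it is done.

```bash
mkdir -p pics
cat > h.py <<'E'
import numpy as np, cv2
from station import ctrl
from scipy.spatial.transform import Rotation as Ro
def cam(n):
    p=ctrl.camera_params(n); f=200/np.tan(np.radians(p["fov_y"])/2)
    K=np.array([[f,0,p["cx"]],[0,f,p["cy"]],[0,0,1.]])
    return K,np.array(p["dist_coeffs"],float),np.array(p["R"]),np.array(p["t"])
def ray(n,uv,z):
    K,D,R,t=cam(n); uv=np.array(uv,float).reshape(-1,1,2)
    u=cv2.undistortPoints(uv,K,D).reshape(-1,2)
    d=np.c_[u,np.ones(len(u))]@R; c=-R.T@t
    s=(z-c[2])/d[:,2]; return c+d*s[:,None]
def proj(n,X):
    K,D,R,t=cam(n); return cv2.projectPoints(np.array(X,float).reshape(-1,1,3),cv2.Rodrigues(R)[0],t,K,D)[0].reshape(-1,2)
E
python3 - <<'E'
from h import *
for n in("top","side"):
    im,d=ctrl.get_image(n); cv2.imwrite(f"pics/{n}0.png",im); np.save(f"{n}0.npy",d)
    K,D,R,t=cam(n); print(n,K[0,0],D,-R.T@t,R[2])
print(ctrl.get_obs())
E
```

```text
top 432.74785407484 [-0.06352663  0.          0.          0.          0.        ] [0.32180238 0.01521368 1.07567019] [ 0.14609332 -0.00331008 -0.98926528]
side 510.7000755642855 [-0.07056273  0.          0.          0.          0.        ] [ 0.03535787 -0.95615488  0.84644931] [ 0.32133042  0.71601912 -0.61972848]
{'t': 0.1, 'q': array([ 1.04302203e+00,  5.33218488e-02,  1.61417018e+00,  1.55635935e-06,
        1.47598565e+00, -1.19001033e-01]), 'dq': array([-0.00037516,  0.00066672, -0.0031311 , -0.00028314, -0.00086883,
        0.00117412]), 'effort': array([ 1.38073792e-04, -3.94904780e+01, -3.71364033e+01, -1.32350592e-04,
        3.89972629e-03,  9.36348471e-06]), 'tool_pos': array([0.2481405 , 0.57301382, 0.23015867]), 'tool_rot': array([ 0.31925996,  1.54751119, -0.322083  ]), 'contact_force': array([-0.41829628, -0.17825595, -1.56738943]), 'wrist_torque': array([-0.06454288, -0.06610426, -0.04386928]), 'opening': 0.08535456688341701}
```

View pics/top0.png

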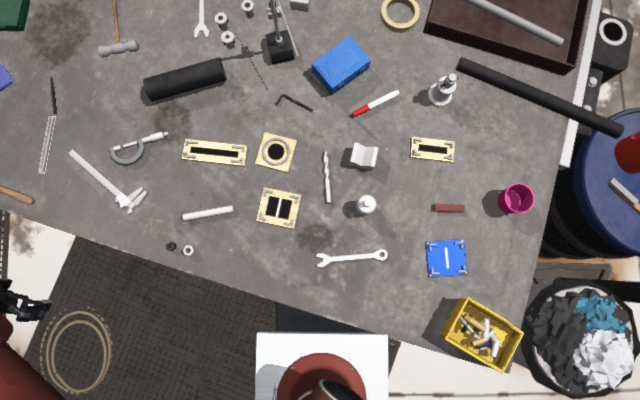

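View pics/side0.png

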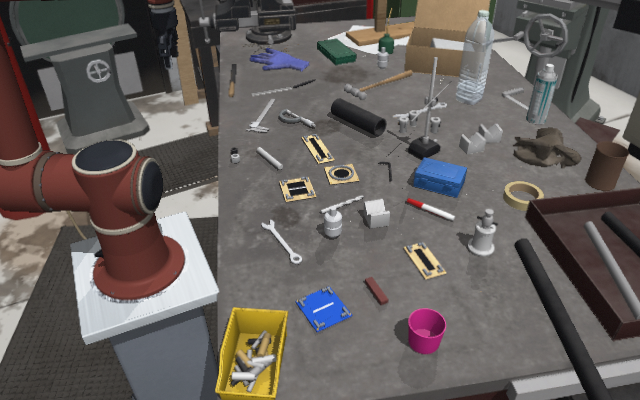

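The top view shows:
- Parts: bar (207,213), chuck (366,204), vee (364,156) and red key (449,208). The loose drill is at (326,178).
- Nests: bar (214,151), chuck (275,151), vee (278,207) and key (432,149).
- Look-alikes: the blue vee pad at (446,257) is not meant because it is blue. The red marker at (375,103) is not the key bar. The chuck-like stand at (442,90) and the grey blocks on the far half are not meant because they aren't on the near half.

Next I confirm these in an enlarged crop.

Run:
```python
import cv2,numpy as np
im=cv2.imread("pics/top0.png")
a=cv2.resize(im[125:235,170:310],None,fx=5,fy=5,interpolation=cv2.INTER_CUBIC)
b=cv2.resize(im[125:235,310:475],None,fx=4.8,fy=4.8,interpolation=cv2.INTER_CUBIC)
cv2.imwrite("pics/ca.png",a);cv2.imwrite("pics/cb.png",b)
```

```text
(no output)
```

View pics/ca.png

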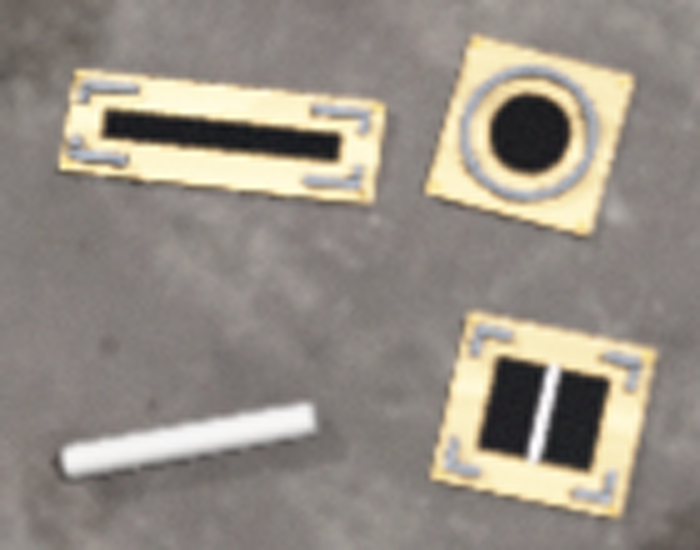

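View pics/cb.png

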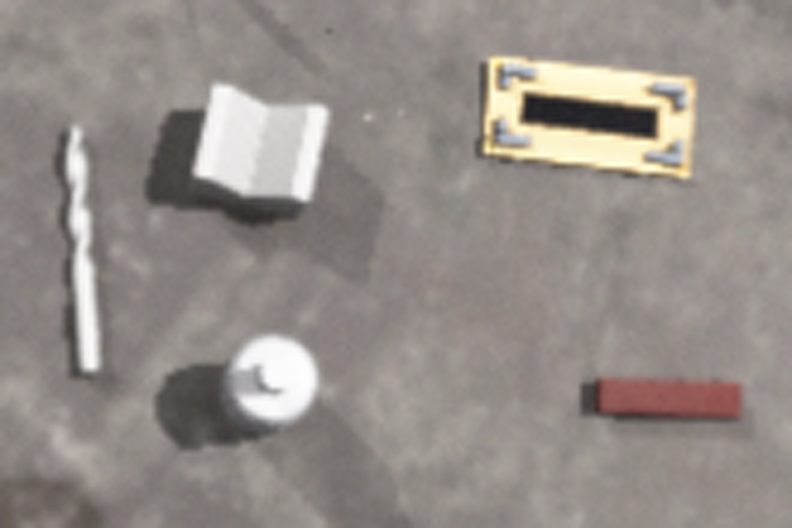

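The crops confirm the four plywood nests with grey corners, plus the white bar, grooved vee block, chuck, red key and spiral drill. Now I measure them.

```bash
cat > meas.py <<'E'
from h import *
def cloud(n,d):
    K,D,R,t=cam(n); v,u=np.mgrid[0:400,0:640]
    p=cv2.undistortPoints(np.stack([u,v],-1).reshape(-1,1,2).astype(float),K,D).reshape(400,640,2)
    c=np.dstack([p*d[...,None],d]); return (c-t)@R
def rect(P):
    r=cv2.minAreaRect((P[:,:2]*1000).astype(np.float32)); (w,h)=r[1]
    b=cv2.boxPoints(r); e=b[1]-b[0]; f=b[2]-b[1]
    if np.hypot(*e)<np.hypot(*f): e=f
    return np.round(r[0],1),np.round(sorted(r[1]),1),"long axis deg %.1f"%(np.degrees(np.arctan2(e[1],e[0]))%180)
E
python3 - <<'E'
from meas import *
im=cv2.imread("pics/top0.png"); d=np.load("top0.npy"); W=cloud("top",d)
def contour(mask,box,z):
    m=np.zeros_like(mask); x0,y0,x1,y1=box; m[y0:y1,x0:x1]=mask[y0:y1,x0:x1]
    c=max(cv2.findContours(m,cv2.RETR_EXTERNAL,cv2.CHAIN_APPROX_NONE)[0],key=cv2.contourArea)
    return ray("top",c.reshape(-1,2),z)
hsv=cv2.cvtColor(im,cv2.COLOR_BGR2HSV)
yel=((hsv[...,0]>12)&(hsv[...,0]<35)&(hsv[...,1]>60)&(hsv[...,2]>120)).astype(np.uint8)
blk=(im.max(2)<45).astype(np.uint8)
for n,b in dict(bar=(175,130,252,170),chuck=(252,128,302,176),vee=(252,184,304,232),key=(405,132,460,166)).items():
    print("nest",n,rect(contour(yel,b,.004)),"blk",rect(contour(blk,b,.004)))
red=((im[...,2]>1.6*im[...,1])&(im[...,2]>70)).astype(np.uint8)
print("key",rect(contour(red,(425,195,475,220),.012)))
wh=(im.min(2)>170).astype(np.uint8)
print("bar",rect(contour(wh,(175,195,240,230),.0085)))
print("drill",rect(contour((im.min(2)>140).astype(np.uint8),(318,145,336,210),.005)))
# depth
def pts(b,lo,hi):
    x0,y0,x1,y1=b;Q=W[y0:y1,x0:x1].reshape(-1,3); return Q[(Q[:,2]>lo)&(Q[:,2]<hi)]
for n,b,lo,hi in [("bar",(175,195,240,230),.008,.03),("key",(425,195,475,220),.008,.03),("vee",(335,135,395,180),.03,.06),("chuck",(345,180,390,225),.03,.063),("chuckarb",(345,180,390,225),.07,.1),("drill",(318,145,336,210),.005,.03)]:
    Q=pts(b,lo,hi);print(n,len(Q),Q[:,2].max() if len(Q) else 0,rect(Q) if len(Q)>2 else 0, Q[:,:2].mean(0) if len(Q) else 0)
print("table z",[np.round(W[y,x,2],4) for x,y in((300,180),(400,230),(230,180))])
E
```

```text
nest bar (array([582.9, 210.9]), array([31.5, 63.1]), 'long axis deg 148.3') blk (array([596.3, 281.2]), array([ 10.7, 115. ]), 'long axis deg 85.1')
nest chuck (array([601.4, 123.9]), array([53.6, 55.2]), 'long axis deg 1.5') blk (array([598.7, 123.8]), array([33.3, 34.1]), 'long axis deg 0.8')
nest vee (array([455.2, 112.6]), array([87.6, 98.2]), 'long axis deg 79.2') blk (array([452.8,  96.5]), array([19.7, 41.4]), 'long axis deg 170.2')
nest key (array([ 612.4, -263.6]), array([53.6, 86.9]), 'long axis deg 83.8') blk (array([ 613.3, -277.7]), array([10.5, 64.9]), 'long axis deg 83.8')
key (array([ 459.2, -312.3]), array([15.1, 73.7]), 'long axis deg 90.8')
bar (array([440.2, 288.2]), array([ 15.1, 125.2]), 'long axis deg 101.1')
drill (array([544.1,  -5.7]), array([ 17.9, 147. ]), 'long axis deg 1.9')
bar 349 0.021903647549972774 (array([437.9, 287.2]), array([ 17. , 127.4]), 'long axis deg 101.3') [0.43727233 0.28641141]
key 218 0.01775357106301588 (array([ 460.3, -312.7]), array([18.1, 73.5]), 'long axis deg 90.3') [ 0.45985798 -0.31140701]
vee 371 0.04734453474098727 (array([584.6, -96.5]), array([50.5, 60.5]), 'long axis deg 78.9') [ 0.58366976 -0.09679862]
chuck 76 0.06297756305420223 (array([458.1, -98.9]), array([40.7, 43.2]), 'long axis deg 60.9') [ 0.45291462 -0.09505469]
chuckarb 48 0.08989529813546789 (array([458.2, -95.5]), array([19. , 26.2]), 'long axis deg 90.9') [ 0.45873689 -0.09832169]
drill 182 0.017613452674121243 (array([542.9,  -6.2]), array([ 21.1, 145.3]), 'long axis deg 177.5') [ 0.52995312 -0.00622031]
table z [np.float64(-0.0009), np.float64(-0.0019), np.float64(-0.0017)]
```

Run:
```python
from meas import *
im=cv2.imread("pics/top0.png"); d=np.load("top0.npy"); W=cloud("top",d)
hsv=cv2.cvtColor(im,cv2.COLOR_BGR2HSV)
def allpts(mask,box,z,f=False):
    m=np.zeros_like(mask); x0,y0,x1,y1=box; m[y0:y1,x0:x1]=mask[y0:y1,x0:x1]
    n,l,s,_=cv2.connectedComponentsWithStats(m); i=[k for k in range(1,n) if s[k,4]>15]
    v,u=np.nonzero(np.isin(l,i)); return ray("top",np.c_[u,v],z)
yel=((hsv[...,0]>12)&(hsv[...,0]<35)&(hsv[...,1]>50)&(hsv[...,2]>110)).astype(np.uint8)
blk=(im.max(2)<70).astype(np.uint8)
for n,b in dict(bar=(178,134,250,168),chuck=(252,128,302,176),vee=(252,184,304,232),key=(408,134,458,164)).items():
    Q=allpts(blk,(b[0]+6,b[1]+4,b[2]-6,b[3]-4),.004)
    print("nest",n,rect(allpts(yel,b,.004)),"blk",rect(Q),(Q.mean(0)*1000).round(1))
# chuck in side view: light mask
s=cv2.imread("pics/side0.png")
cv2.imwrite("pics/cs.png",cv2.resize(s[190:250,300:410],None,fx=7,fy=7,interpolation=cv2.INTER_CUBIC))
for n in("top","side"):
  for z in (0,.02,.055,.086): print(n,z,proj(n,[.456,-.097,z]).round(1))
t=im[180:225,340:390]; m=(t.min(2)>150).astype(np.uint8)
c=max(cv2.findContours(m,0,1)[0],key=cv2.contourArea); (cc,r)=cv2.minEnclosingCircle(c); print(np.array(cc)+[340,180],r, ray("top",np.array(cc)+[340,180],.055))
```

```text
nest bar (array([595.3, 280.9]), array([ 55.9, 163.8]), 'long axis deg 84.3') blk (array([596.1, 281.4]), array([ 12.1, 119.1]), 'long axis deg 84.3') [596.2 281.5   4. ]
nest chuck (array([598.6, 123.7]), array([88.9, 89.2]), 'long axis deg 165.8') blk (array([600. , 122.6]), array([35.8, 36.7]), 'long axis deg 0.8') [599.2 123.8   4. ]
nest vee (array([455.5, 112.4]), array([89.5, 98.9]), 'long axis deg 79.2') blk (array([455.8, 112.8]), array([44.1, 54.4]), 'long axis deg 78.3') [455.8 112.7   4. ]
nest key (array([ 612.1, -277.1]), array([ 56.4, 113.9]), 'long axis deg 84.0') blk (array([ 613.2, -276.8]), array([12.9, 67.9]), 'long axis deg 83.8') [ 613.  -277.3    4. ]
top 0 [[362.  208.6]]
top 0.02 [[362.9 207.6]]
top 0.055 [[364.4 205.8]]
top 0.086 [[365.9 204.1]]
side 0 [[329.9 233.8]]
side 0.02 [[329.9 227.8]]
side 0.055 [[329.9 216.8]]
side 0.086 [[329.9 206.9]]
[368.  202.5] 10.594910621643066 [[ 0.46404252 -0.10551919  0.055     ]]
```

View pics/cs.png

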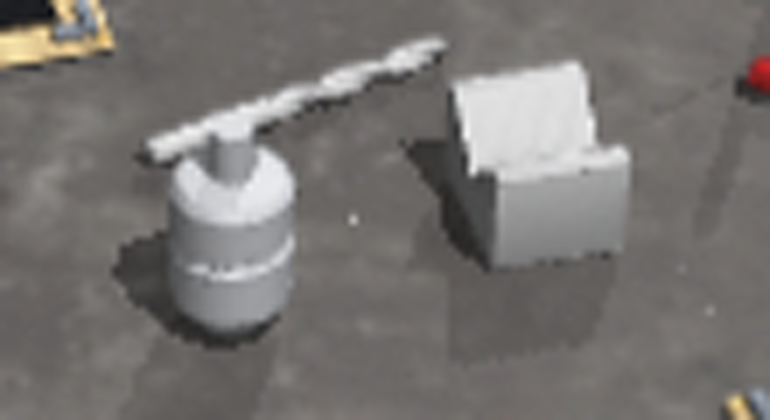

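Run:
```python
from meas import *
for p in([.461,-.103],[.459,-.099],[.4625,-.1025]):
  print(p,[ (z,proj("top",[*p,z]).round(1)[0],proj("side",[*p,z]).round(1)[0]) for z in(0,.02,.037,.055,.086)])
s=cv2.imread("pics/side0.png").astype(int);print(s[218,318:348].mean(1).round(),s[212,318:348].mean(1).round())
print(s[200:245,333].mean(1).round())
t=cv2.imread("pics/top0.png").astype(int);
print(t[192:216,352:382].mean(2).round().astype(int))
```

```text
[0.461, -0.103] [(0, array([364.4, 206.7]), array([332.8, 234.7])), (0.02, array([365.3, 205.6]), array([332.8, 228.6])), (0.037, array([366.1, 204.7]), array([332.9, 223.3])), (0.055, array([366.9, 203.7]), array([332.9, 217.7])), (0.086, array([368.5, 202. ]), array([332.9, 207.7]))]
[0.459, -0.099] [(0, array([362.8, 207.4]), array([331.4, 233.9])), (0.02, array([363.7, 206.4]), array([331.4, 227.9])), (0.037, array([364.4, 205.5]), array([331.4, 222.6])), (0.055, array([365.3, 204.6]), array([331.4, 217. ])), (0.086, array([366.8, 202.8]), array([331.4, 207. ]))]
[0.4625, -0.1025] [(0, array([364.2, 206.1]), array([333.3, 234.4])), (0.02, array([365.1, 205. ]), array([333.3, 228.3])), (0.037, array([365.9, 204.1]), array([333.3, 223.1])), (0.055, array([366.7, 203.1]), array([333.3, 217.4])), (0.086, array([368.3, 201.3]), array([333.4, 207.4]))]
[106. 104. 103.  98.  95.  98. 102. 144. 161. 202. 200. 205. 207. 208.
 210. 210. 229. 230. 231. 230. 227. 221. 211. 182. 107. 104. 104. 103.
 100. 103.] [ 99.  66.  56.  76. 160. 159. 134.  84. 143. 140. 121. 105.  94. 124.
 143. 154. 1
[... 2601 characters left out ...]
246 248 249 249 247 243
  239 233 216 178 141 124 119 115 120 125 131 131]
 [ 72  70  65  68  68  82  94  91 106 137 163 198 223 236 241 242 241 231
  221 204 170 141 125 119 117 115 118 117 125 132]
 [ 76  74  67  69  68  76  80  86  89 101 119 126 148 164 185 192 189 185
  175 158 133 120 118 122 116 119 118 115 120 124]
 [ 80  79  74  70  68  69  73  75  83  84  88  95  98 111 133 131 138 143
  135 124 118 114 116 115 115 118 118 117 115 120]
 [ 88  82  73  68  65  65  66  68  72  74  79  83  86  87  97 101 125 120
  113 117 117 117 116 117 117 118 115 118 118 116]
 [ 90  82  75  65  66  62  67  71  71  67  64  73  88  93 102 113 120 121
  118 120 119 119 122 119 118 119 120 115 116 118]]
```

```bash
cat > plan.py <<'E'
from h import *
def plan(wps):
    o=ctrl.get_obs(); p=o["tool_pos"]; R=Ro.from_rotvec(o["tool_rot"]); M=R.as_matrix()
    ja=np.degrees(np.arctan2(M[1,1],M[0,1]))
    print("t %.2f pos %s jaw %.1f tilt %.2f open %.4f q1 %.2f q6 %.2f F %s"%(o["t"],p.round(4),ja,np.degrees(np.arccos(-M[2,0])),o["opening"],o["q"][0],o["q"][5],o["contact_force"].round(1)))
    for x,y,z,a in wps:
        a=ja if a is None else a
        a=ja+((a-ja+90)%180-90); c,s=np.cos(np.radians(a)),np.sin(np.radians(a))
        T=np.c_[[0,0,-1],[c,s,0],np.cross([0,0,-1],[c,s,0])]
        sh=M.T@(np.array([x,y,z])-p); tr=np.degrees((R.inv()*Ro.from_matrix(T)).as_rotvec())
        n=max(np.linalg.norm(sh)/.0417,np.linalg.norm(tr)/7.16)
        print((x,y,z,round(a,1)),"shift",sh.round(4),"turn",tr.round(2),"rows>=%.1f"%n)
E
python3 -c "
from plan import *
plan([(.461,-.102,.2,90),(.461,-.102,.2,0)])"
```

```text
t 0.10 pos [0.2481 0.573  0.2302] jaw 66.6 tilt 0.11 open 0.0854 q1 1.04 q6 -0.12 F [-0.4 -0.2 -1.6]
(0.461, -0.102, 0.2, np.float64(90.0)) shift [ 0.0311 -0.5347  0.4636] turn [-23.42  -0.03   0.1 ] rows>=17.0
(0.461, -0.102, 0.2, np.float64(0.0)) shift [ 0.0311 -0.5347  0.4636] turn [6.658e+01 5.000e-02 1.000e-01] rows>=17.0
```

```bash
python3 -m handwheel '[1,0.016,-0.27,0.23,-23.4,0,0.1, 1,0.016,-0.27,0.23,-23.4,0,0.1, 1,0.016,-0.27,0.23,-23.4,0,0.1, 1,0.016,-0.27,0.23,-23.4,0,0.1, 1,0.031,-0.535,0.464,-23.4,0,0.1, 1,0.031,-0.535,0.464,-23.4,0,0.1, 1,0.031,-0.535,0.464,-23.4,0,0.1, 1,0.031,-0.535,0.464,-23.4,0,0.1, 1,0.031,-0.535,0.464,-23.4,0,0.1, 1,0.031,-0.535,0.464,-23.4,0,0.1, 1,0.031,-0.535,0.464,-23.4,0,0.1, 1,0.031,-0.535,0.464,-23.4,0,0.1]' 60
python3 -c "
from plan import *
plan([(.461,-.102,.2,90),(.461,-.102,.12,90)])"
```

```text
t: 1.1
tool_pos: [0.3977, 0.096, 0.2091]
tool_rot: [0.002, 1.57, 0.001]
contact_force: [1.2, -0.1, -0.3]
opening: 0.0851
t 1.10 pos [0.3977 0.096  0.2091] jaw 90.0 tilt 0.11 open 0.0851 q1 0.05 q6 -1.52 F [ 1.2 -0.1 -0.3]
(0.461, -0.102, 0.2, np.float64(90.0)) shift [ 0.0088 -0.198   0.0633] turn [-0.01  0.05 -0.1 ] rows>=5.0
(0.461, -0.102, 0.12, np.float64(90.0)) shift [ 0.0888 -0.1981  0.0632] turn [-0.01  0.05 -0.1 ] rows>=5.4
```

```bash
python3 -m handwheel '[1,0.009,-0.198,0.063,0,0,0, 1,0.009,-0.198,0.063,0,0,0, 1,0.009,-0.198,0.063,0,0,0, 1,0.009,-0.198,0.063,0,0,0, 1,0.009,-0.198,0.063,0,0,0, 1,0.089,-0.198,0.063,0,0,0, 1,0.089,-0.198,0.063,0,0,0, 1,0.089,-0.198,0.063,0,0,0, 1,0.089,-0.198,0.063,0,0,0]'
python3 - <<'E'
from plan import *
plan([(.461,-.102,.02,90)])
im,d=ctrl.get_image("side"); cv2.imwrite("pics/s1.png",cv2.resize(im[120:270,240:440],None,fx=4,fy=4))
E
```

```text
t: 1.85
tool_pos: [0.4586, -0.0992, 0.1176]
tool_rot: [0.004, 1.577, 0.003]
contact_force: [-0.2, 0.1, 0.4]
opening: 0.0853
t 1.85 pos [ 0.4586 -0.0992  0.1176] jaw 90.0 tilt 0.41 open 0.0853 q1 -0.37 q6 -1.94 F [-0.2  0.1  0.4]
(0.461, -0.102, 0.02, np.float64(90.0)) shift [ 0.0975 -0.0032  0.0029] turn [-0.04 -0.34 -0.24] rows>=2.3
```

View pics/s1.png

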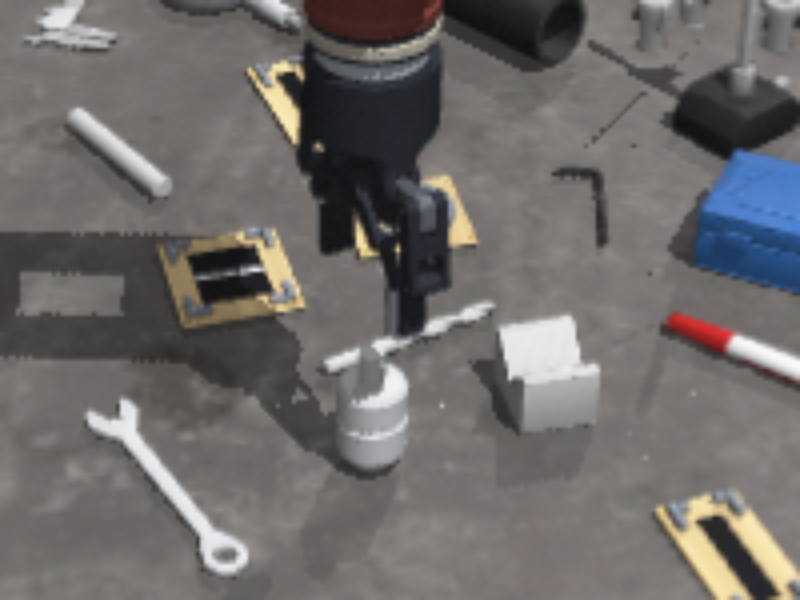

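Run:
```python
from plan import *
print(proj("side",[[.4586,-.1417,.1306],[.4586,-.0567,.1306],[.4586,-.1417,.1176],[.461,-.102,.086]]))
```

```text
[[339.59441441 202.18214973]
 [323.50557253 182.59440755]
 [339.5293608  206.65237151]
 [332.73849428 207.45412179]]
```

The side view shows the open fingers above and around the chuck: near fingertip at about (342,202), chuck arbor at (333,208). That agrees with the projection, so I descend.

```bash
python3 -m handwheel '[1,0.03,-0.003,0.003,0,-0.3,-0.2, 1,0.06,-0.003,0.003,0,-0.3,-0.2, 1,0.085,-0.003,0.003,0,-0.3,-0.2, 1,0.098,-0.003,0.003,0,-0.3,-0.2, 1,0.098,-0.003,0.003,0,-0.3,-0.2, 0,0.098,-0.003,0.003,0,-0.3,-0.2, 0,0.098,-0.003,0.003,0,-0.3,-0.2, 0,0.098,-0.003,0.003,0,-0.3,-0.2, 0,0.098,-0.003,0.003,0,-0.3,-0.2, 0,0.098,-0.003,0.003,0,-0.3,-0.2, 0,0.098,-0.003,0.003,0,-0.3,-0.2, 0,0.098,-0.003,0.003,0,-0.3,-0.2]' 60
python3 -c "
from plan import *
plan([(.461,-.102,.12,90),(.599,.124,.12,90)])"
```

```text
t: 2.9
tool_pos: [0.466, -0.1028, 0.0248]
tool_rot: [-0.001, 1.561, -0.002]
contact_force: [-0.7, 3.2, 7.4]
opening: 0.0427
t 2.90 pos [ 0.466  -0.1028  0.0248] jaw 90.0 tilt 0.57 open 0.0427 q1 -0.37 q6 -1.95 F [-0.7  3.2  7.4]
(0.461, -0.102, 0.12, np.float64(90.0)) shift [-0.0952  0.0006 -0.004 ] turn [-0.04  0.56  0.1 ] rows>=2.3
(0.599, 0.124, 0.12, np.float64(90.0)) shift [-0.0942  0.2267  0.1338] turn [-0.04  0.56  0.1 ] rows>=6.7
```

```bash
python3 -m handwheel '[0,0,0,0,0,0,0, 0,0,0,0,0,0,0, 0,0,0,0,0,0,0]' 60
python3 - <<'E'
from plan import *
plan([(.461,-.102,.12,90),(.599,.124,.12,90)])
im,d=ctrl.get_image("side"); cv2.imwrite("pics/s2.png",cv2.resize(im[120:270,240:440],None,fx=4,fy=4))
E
```

```text
t: 3.15
tool_pos: [0.466, -0.1028, 0.0248]
tool_rot: [-0.001, 1.561, -0.002]
contact_force: [-1.2, 3.4, 6.5]
opening: 0.0428
t 3.15 pos [ 0.466  -0.1028  0.0248] jaw 90.0 tilt 0.57 open 0.0428 q1 -0.37 q6 -1.95 F [-1.2  3.4  6.5]
(0.461, -0.102, 0.12, np.float64(90.0)) shift [-0.0952  0.0006 -0.004 ] turn [-0.03  0.56  0.1 ] rows>=2.3
(0.599, 0.124, 0.12, np.float64(90.0)) shift [-0.0943  0.2267  0.1338] turn [-0.03  0.56  0.1 ] rows>=6.7
```

View pics/s2.png

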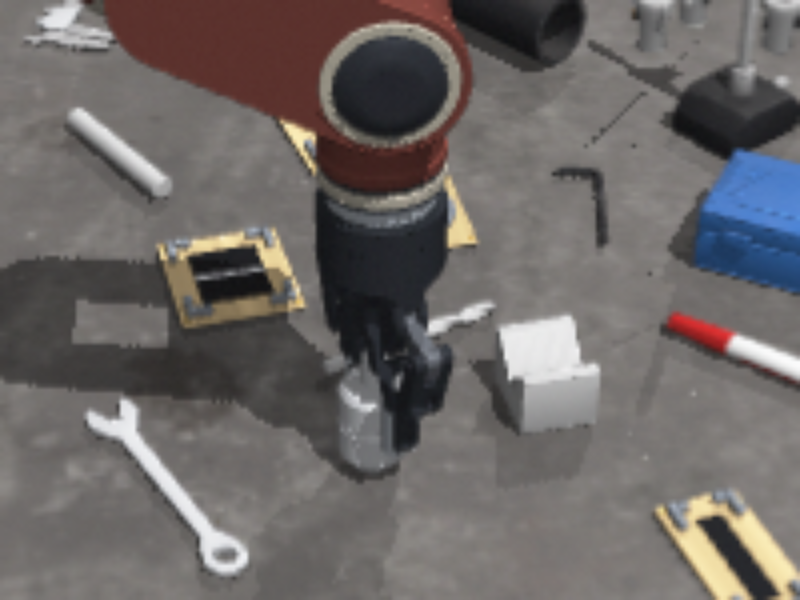

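The fingers hold the chuck body (opening 43 mm, close to the 44 mm body). The TCP sits about 5 mm too far in x, which the placing has to allow for. Lifting now.

```bash
python3 -m handwheel '[0,-0.03,0,0,0,0,0, 0,-0.06,0,0,0,0,0, 0,-0.09,0,0,0,0,0, 0,-0.095,0.04,0.024,0,0.3,0, 0,-0.095,0.08,0.048,0,0.6,0, 0,-0.095,0.113,0.068,0,0.6,0, 0,-0.095,0.15,0.09,0,0.6,0, 0,-0.095,0.18,0.11,0,0.6,0, 0,-0.095,0.21,0.13,0,0.6,0, 0,-0.095,0.227,0.138,0,0.6,0, 0,-0.095,0.227,0.138,0,0.6,0, 0,-0.095,0.227,0.138,0,0.6,0]' 60
python3 -m handwheel '[0,0,0,0,0,0,0, 0,0,0,0,0,0,0]'
python3 - <<'E'
from plan import *
plan([(.604,.123,.03,90),(.604,.123,.026,90)])
im,d=ctrl.get_image("side"); cv2.imwrite("pics/s3.png",cv2.resize(im[100:220,250:410],None,fx=5,fy=5))
im,d=ctrl.get_image("top"); cv2.imwrite("pics/t3.png",cv2.resize(im[90:240,200:400],None,fx=4,fy=4))
E
```

```text
t: 4.2
tool_pos: [0.6007, 0.1252, 0.1163]
tool_rot: [-0.004, 1.578, -0.001]
contact_force: [-0.8, -0.8, -6.1]
opening: 0.0431
t: 4.37
tool_pos: [0.6005, 0.1234, 0.1167]
tool_rot: [-0.001, 1.577, -0.003]
contact_force: [0.3, 0.1, -6.0]
opening: 0.0426
t 4.37 pos [0.6005 0.1234 0.1167] jaw 89.9 tilt 0.39 open 0.0426 q1 0.08 q6 -1.49 F [ 0.3  0.1 -6. ]
(0.604, 0.123, 0.03, np.float64(90.0)) shift [ 0.0867 -0.0002  0.0041] turn [-0.08 -0.37  0.13] rows>=2.1
(0.604, 0.123, 0.026, np.float64(90.0)) shift [ 0.0907 -0.0002  0.0041] turn [-0.08 -0.37  0.13] rows>=2.2
```

View pics/s3.png

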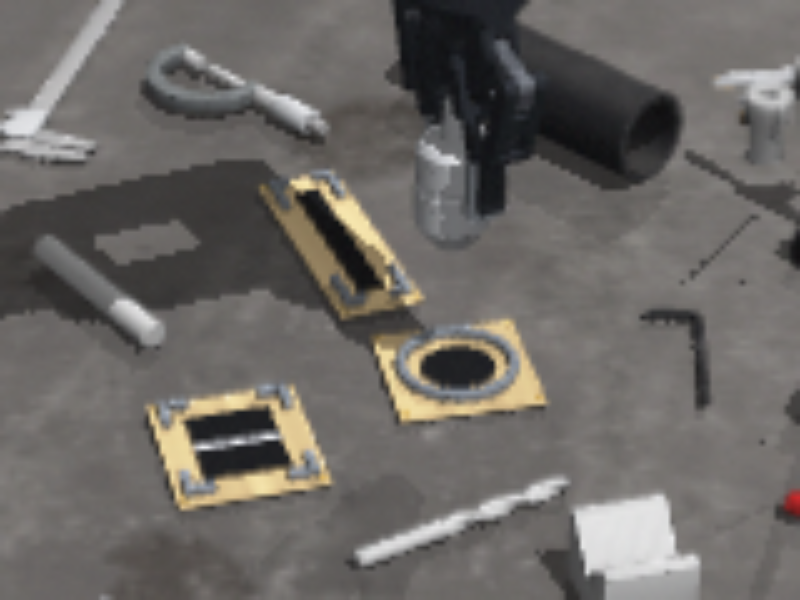

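View pics/t3.png

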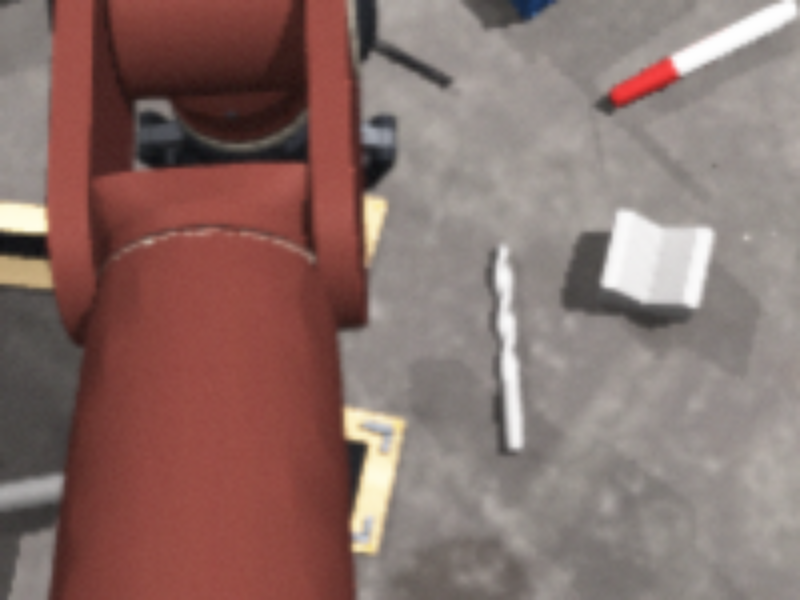

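The chuck hangs upright. Its body is centred at about column 341 in the side view, and the nest disc is at column 341.6. I check the offset numerically.

Run:
```python
from plan import *
print(proj("side",[[.6005,.1234,.13],[.5955,.1244,.13],[.599,.1238,.004]]))
im=cv2.imread("pics/s3.png")
g=cv2.resize(im,None,fx=.2,fy=.2,interpolation=cv2.INTER_AREA).astype(int)
for r in(30,36,40,44,46,48):print(r,g[r,78:104].mean(1).round().astype(int))
```

```text
[[341.88206916 134.96679754]
 [340.09117979 135.21430198]
 [340.76098105 172.85336127]]
30 [ 90  87  85  85  86 107 144 169 187 184 130 123 123 110 100  50  27  26
  23  21  22  26  29  32  44  42]
36 [117 119 120 118 110  88  95 108 119 129 136 134 113 109 102  72  86  57
  25  24  24  25  34  77  96  98]
40 [112 113 115 114 101  89  96 106 133 150 119 116 117 115  92  72  83  45
  28  28  27  29  40  89 108 109]
44 [112 113 114 115 111  93  97 111 123 129 114 109 110 110 108 107 109  99
  93  95 106 105 104 104 106 109]
46 [113 113 113 113 112 108 100 103 117 124 112 108 109 109 106 102 101 100
 101 103 103 102 103 102 102 105]
48 [112 110 111 111 111 111 111 108  97  87  85  85  86  85  81  79  87  99
 104 105 106 106 106 105 104 107]
```

```bash
python3 -m handwheel '[0,0.03,0,0.002,0,-0.3,0, 0,0.055,0,0.002,0,-0.3,0, 0,0.07,0,0.002,0,-0.3,0, 0,0.08,0,0.002,0,-0.3,0, 0,0.085,0,0.002,0,-0.3,0, 0,0.0875,0,0.002,0,-0.3,0, 0,0.0875,0,0.002,0,-0.3,0, 0,0.0875,0,0.002,0,-0.3,0, 0,0.0875,0,0.002,0,-0.3,0]'
python3 -c "
from plan import *
plan([(.602,.123,.029,90)])"
```

```text
t: 5.22
tool_pos: [0.6043, 0.1243, 0.0316]
tool_rot: [-0.001, 1.568, -0.002]
contact_force: [-0.7, -0.9, -6.6]
opening: 0.0428
t 5.22 pos [0.6043 0.1243 0.0316] jaw 90.0 tilt 0.20 open 0.0428 q1 0.08 q6 -1.49 F [-0.7 -0.9 -6.6]
(0.602, 0.123, 0.029, np.float64(90.0)) shift [ 0.0026 -0.0013 -0.0023] turn [-0.02  0.18  0.09] rows>=0.1
```

```bash
python3 -m handwheel '[0,0.0015,-0.001,-0.002,0,0,0, 0,0.003,-0.001,-0.002,0,0,0, 0,0.003,-0.001,-0.002,0,0,0, 0,0.003,-0.001,-0.002,0,0,0]'
python3 -c "
from plan import *
plan([(.602,.123,.029,90)])"
```

```text
t: 5.55
tool_pos: [0.602, 0.1232, 0.0289]
tool_rot: [-0.001, 1.569, -0.002]
contact_force: [-3.6, -1.1, 5.4]
opening: 0.043
t 5.55 pos [0.602  0.1232 0.0289] jaw 90.0 tilt 0.16 open 0.0430 q1 0.08 q6 -1.49 F [-3.6 -1.1  5.4]
(0.602, 0.123, 0.029, np.float64(90.0)) shift [-0.0001 -0.0002  0.    ] turn [-0.02  0.12  0.11] rows>=0.0
```

Contact is made (+5 N up). Release and rise.

```bash
python3 -m handwheel '[0.7,0,0,0,0,0,0, 1,0,0,0,0,0,0, 1,0,0,0,0,0,0, 1,0,0,0,0,0,0, 1,0,0,0,0,0,0, 1,-0.02,0,0,0,0,0, 1,-0.06,0,0,0,0,0, 1,-0.1,0,0,0,0,0, 1,-0.12,0,0,0,0,0, 1,-0.12,0,0,0,0,0, 1,-0.12,0,0,0,0,0, 1,-0.12,0,0,0,0,0]'
python3 - <<'E'
from plan import *
plan([(.5846,-.0965,.12,-11),(.5846,-.0965,.003,-11)])
im,d=ctrl.get_image("side"); cv2.imwrite("pics/s4.png",cv2.resize(im[100:220,250:410],None,fx=5,fy=5))
E
```

```text
t: 6.55
tool_pos: [0.6002, 0.1233, 0.1456]
tool_rot: [-0.001, 1.572, -0.002]
contact_force: [0.6, -0.2, -0.5]
opening: 0.0855
t 6.55 pos [0.6002 0.1233 0.1456] jaw 90.0 tilt 0.14 open 0.0855 q1 0.08 q6 -1.49 F [ 0.6 -0.2 -0.5]
(0.5846, -0.0965, 0.12, np.float64(169.0)) shift [ 0.0261 -0.2198 -0.0155] turn [-7.902e+01 -1.500e-01  3.000e-02] rows>=11.0
(0.5846, -0.0965, 0.003, np.float64(169.0)) shift [ 0.1431 -0.2196 -0.0153] turn [-7.902e+01 -1.500e-01  3.000e-02] rows>=11.0
```

View pics/s4.png

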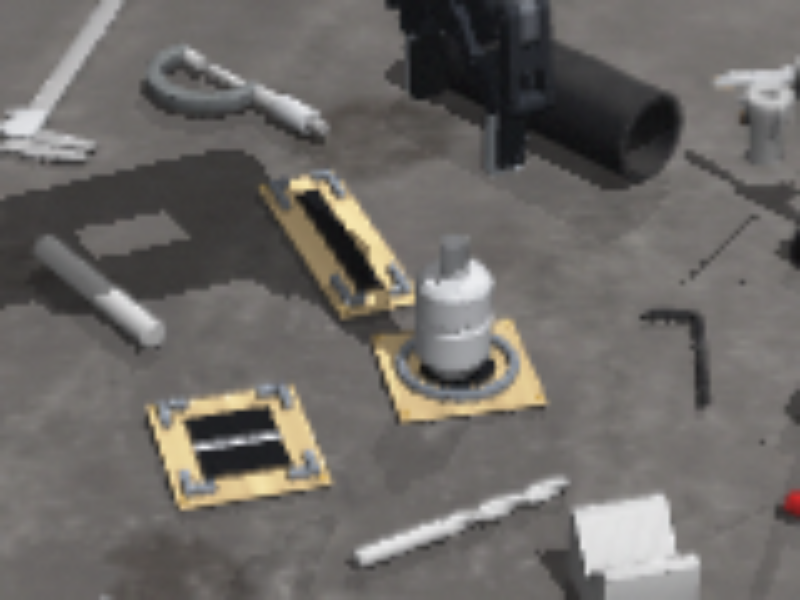

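The chuck stands upright inside the ring at about (455,330) in the crop. Vee next: I turn the wrist by +101° instead, because -79° would put joint 6 at its limit.

```bash
python3 -m handwheel '[1,0,-0.04,-0.003,7,0,0, 1,0,-0.08,-0.006,14,0,0, 1,0,-0.12,-0.009,21,0,0, 1,0,-0.16,-0.012,28,0,0, 1,0,-0.19,-0.014,35,0,0, 1,0,-0.21,-0.0155,42,0,0, 1,0,-0.22,-0.0155,49,0,0, 1,0,-0.22,-0.0155,56,0,0, 1,0,-0.22,-0.0155,63,0,0, 1,0,-0.22,-0.0155,70,0,0, 1,0,-0.22,-0.0155,77,0,0, 1,0,-0.22,-0.0155,84,0,0]'
python3 -m handwheel '[1,0,0,0,7,0,0, 1,0,0,0,14,0,0, 1,0,0,0,17,0,0, 1,0.03,0,0,17,0,0, 1,0.03,0,0,17,0,0, 1,0.03,0,0,17,0,0]'
python3 - <<'E'
from plan import *
plan([(.5846,-.0965,.12,-11),(.5846,-.0965,.003,-11)])
im,d=ctrl.get_image("side"); cv2.imwrite("pics/s5.png",cv2.resize(im[130:250,310:470],None,fx=5,fy=5))
E
```

```text
t: 7.6
tool_pos: [0.584, -0.0963, 0.1445]
tool_rot: [1.135, 1.257, -1.14]
contact_force: [0.3, 0.3, 0.3]
opening: 0.0855
t: 8.1
tool_pos: [0.5826, -0.0958, 0.1133]
tool_rot: [1.346, 1.118, -1.355]
contact_force: [0.0, 1.1, -0.6]
opening: 0.0852
t 8.10 pos [ 0.5826 -0.0958  0.1133] jaw -11.0 tilt 0.44 open 0.0852 q1 -0.29 q6 -0.10 F [ 0.   1.1 -0.6]
(0.5846, -0.0965, 0.12, np.float64(-11.0)) shift [-0.0067  0.0021  0.0003] turn [-0.02  0.05  0.43] rows>=0.2
(0.5846, -0.0965, 0.003, np.float64(-11.0)) shift [0.1103 0.003  0.0002] turn [-0.02  0.05  0.43] rows>=2.6
```

View pics/s5.png

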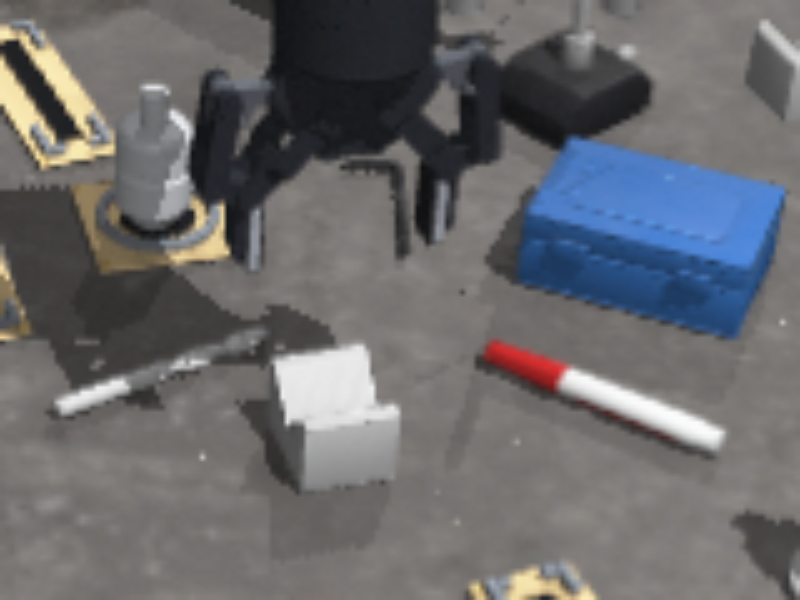

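The fingers straddle the vee block: fingertips at crop (250,265) and (435,240), block spanning columns 275–400. Descend.

```bash
python3 -m handwheel '[1,0.03,0.003,0,0,0,0.2, 1,0.06,0.003,0,0,0,0.2, 1,0.08,0.003,0,0,0,0.2, 1,0.095,0.003,0,0,0,0.4, 1,0.095,0.003,0,0,0,0.4, 1,0.095,0.003,0,0,0,0.4, 1,0.095,0.003,0,0,0,0.4]'
python3 -c "
from plan import *
plan([(.5846,-.0965,.003,-11)])"
```

```text
t: 8.73
tool_pos: [0.5897, -0.0977, 0.0242]
tool_rot: [1.352, 1.102, -1.343]
contact_force: [0.4, 0.4, 0.2]
opening: 0.0854
t 8.73 pos [ 0.5897 -0.0977  0.0242] jaw -11.0 tilt 0.60 open 0.0854 q1 -0.29 q6 -0.10 F [0.4 0.4 0.2]
(0.5846, -0.0965, 0.003, np.float64(-11.0)) shift [ 0.0211 -0.0054 -0.0003] turn [-0.02  0.11 -0.59] rows>=0.5
```

```bash
python3 -m handwheel '[1,0.01,-0.004,0,0,0,-0.5, 1,0.02,-0.005,0,0,0,-0.5, 1,0.021,-0.005,0,0,0,-0.5, 1,0.021,-0.005,0,0,0,-0.5, 1,0.021,-0.005,0,0,0,-0.5]'
python3 -c "
from plan import *
plan([(.5846,-.0965,.003,-11)])"
```

```text
t: 9.15
tool_pos: [0.5834, -0.0964, 0.001]
tool_rot: [1.348, 1.112, -1.352]
contact_force: [-0.1, -0.4, 0.2]
opening: 0.0856
t 9.15 pos [ 0.5834 -0.0964  0.001 ] jaw -11.0 tilt 0.13 open 0.0856 q1 -0.29 q6 -0.10 F [-0.1 -0.4  0.2]
(0.5846, -0.0965, 0.003, np.float64(-11.0)) shift [-0.002   0.0012 -0.0002] turn [-0.02  0.09  0.09] rows>=0.1
```

```bash
python3 -m handwheel '[1,-0.001,0.001,0,0,0,0, 0,-0.001,0.001,0,0,0,0, 0,-0.001,0.001,0,0,0,0, 0,-0.001,0.001,0,0,0,0, 0,-0.001,0.001,0,0,0,0, 0,-0.001,0.001,0,0,0,0, 0,-0.001,0.001,0,0,0,0, 0,-0.001,0.001,0,0,0,0, 0,-0.001,0.001,0,0,0,0]' 80
python3 -c "
from plan import *
plan([(.5846,-.0965,.003,-11)])"
```

```text
t: 9.9
tool_pos: [0.5854, -0.0969, 0.0031]
tool_rot: [1.348, 1.11, -1.35]
contact_force: [-0.4, 0.7, 5.4]
opening: 0.0483
t 9.90 pos [ 0.5854 -0.0969  0.0031] jaw -11.0 tilt 0.11 open 0.0483 q1 -0.29 q6 -0.10 F [-0.4  0.7  5.4]
(0.5846, -0.0965, 0.003, np.float64(-11.0)) shift [ 0.0001 -0.0009 -0.0002] turn [-0.02  0.11 -0.04] rows>=0.0
```

```bash
python3 -m handwheel '[0,-0.015,0,0,0,0,0, 0,-0.04,0,0,0,0,0, 0,-0.07,0,0,0,0,0, 0,-0.08,0,0,0,0,0, 0,-0.08,0,0,0,0,0, 0,-0.08,0,0,0,0,0]' 80
python3 - <<'E'
from plan import *
plan([(.4557,.1126,.083,-11),(.4557,.1126,.008,-11)])
im,d=ctrl.get_image("side"); cv2.imwrite("pics/s6.png",cv2.resize(im[130:250,310:470],None,fx=5,fy=5))
E
```

```text
t: 10.4
tool_pos: [0.5836, -0.0963, 0.0805]
tool_rot: [1.347, 1.114, -1.353]
contact_force: [-0.5, 0.1, -8.0]
opening: 0.0482
t 10.40 pos [ 0.5836 -0.0963  0.0805] jaw -11.0 tilt 0.21 open 0.0482 q1 -0.29 q6 -0.10 F [-0.5  0.1 -8. ]
(0.4557, 0.1126, 0.083, np.float64(-11.0)) shift [-0.0022 -0.1655 -0.1806] turn [-0.02  0.09  0.19] rows>=5.9
(0.4557, 0.1126, 0.008, np.float64(-11.0)) shift [ 0.0728 -0.1652 -0.1807] turn [-0.02  0.09  0.19] rows>=6.1
```

View pics/s6.png

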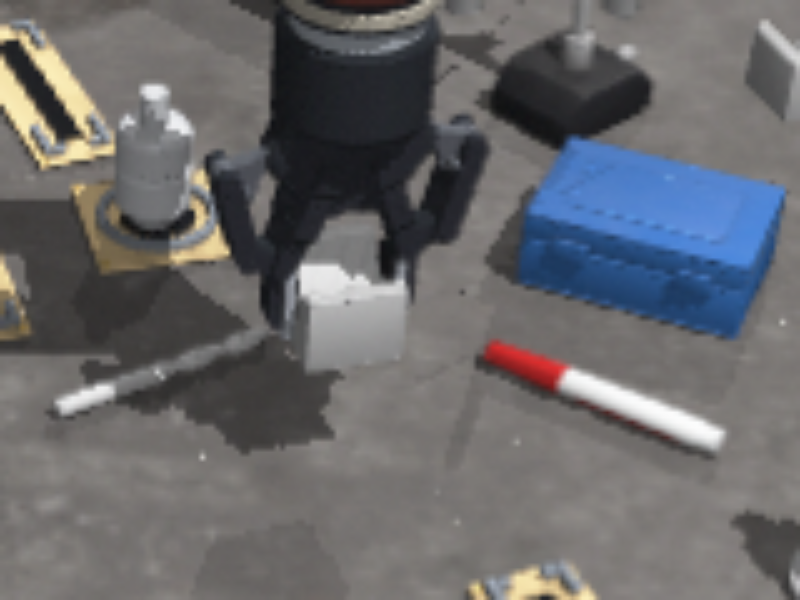

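The vee block is held level at crop (350,310). Now over to its nest.

```bash
python3 -m handwheel '[0,-0.003,-0.02,-0.02,0,0,0, 0,-0.003,-0.045,-0.05,0,0,0, 0,-0.003,-0.07,-0.075,0,0,0, 0,-0.003,-0.095,-0.105,0,0,0, 0,-0.003,-0.12,-0.13,0,0,0, 0,-0.003,-0.14,-0.155,0,0,0, 0,-0.003,-0.155,-0.17,0,0,0, 0,-0.003,-0.1655,-0.1805,0,0,0, 0,-0.003,-0.1655,-0.1805,0,0,0, 0,-0.003,-0.1655,-0.1805,0,0,0, 0,-0.003,-0.1655,-0.1805,0,0,0, 0,-0.003,-0.1655,-0.1805,0,0,0]' 80
python3 - <<'E'
from plan import *
plan([(.4557,.1126,.083,-11),(.4557,.1126,.015,-11)])
im,d=ctrl.get_image("side"); cv2.imwrite("pics/s7.png",cv2.resize(im[110:230,240:400],None,fx=5,fy=5))
E
```

```text
t: 11.45
tool_pos: [0.4566, 0.1116, 0.0843]
tool_rot: [1.347, 1.112, -1.353]
contact_force: [0.0, -0.4, -6.4]
opening: 0.0483
t 11.45 pos [0.4566 0.1116 0.0843] jaw -11.1 tilt 0.19 open 0.0483 q1 0.08 q6 0.28 F [ 0.  -0.4 -6.4]
(0.4557, 0.1126, 0.083, np.float64(-11.0)) shift [ 0.0013 -0.0011 -0.0009] turn [-0.08  0.14  0.14] rows>=0.0
(0.4557, 0.1126, 0.015, np.float64(-11.0)) shift [ 0.0693 -0.0009 -0.001 ] turn [-0.08  0.14  0.14] rows>=1.7
```

View pics/s7.png

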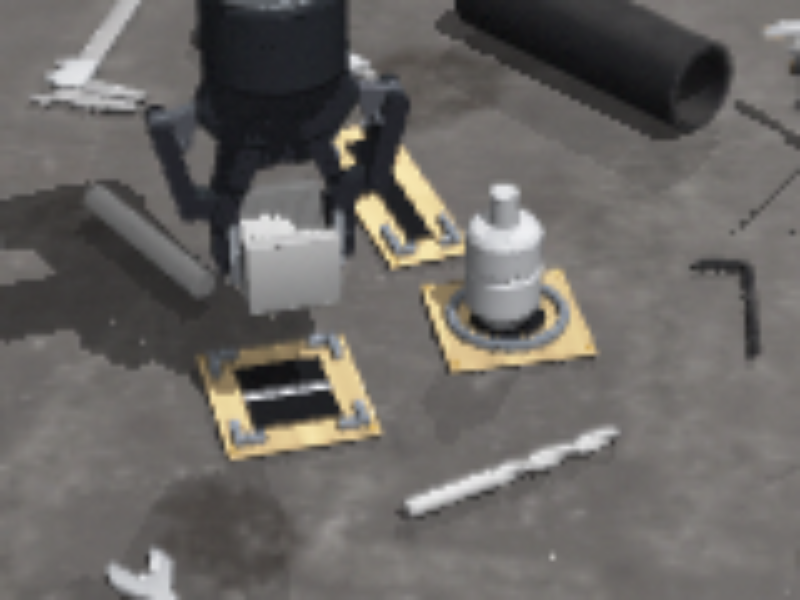

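The vee block hangs in line with its silhouette: the block's front edge spans columns 250–340 and the silhouette's spans 253–340. Descend.

```bash
python3 -m handwheel '[0,0.02,-0.001,-0.001,0,0,0, 0,0.04,-0.001,-0.001,0,0,0, 0,0.055,-0.001,-0.001,0,0,0, 0,0.065,-0.001,-0.001,0,0,0, 0,0.065,-0.001,-0.001,0,0,0, 0,0.065,-0.001,-0.001,0,0,0, 0,0.065,-0.001,-0.001,0,0,0]' 80
python3 -c "
from plan import *
plan([(.4557,.1126,.0073,-11)])"
```

```text
t: 12.08
tool_pos: [0.4572, 0.1132, 0.0213]
tool_rot: [1.349, 1.11, -1.35]
contact_force: [-0.2, -0.3, -6.0]
opening: 0.0478
t 12.08 pos [0.4572 0.1132 0.0213] jaw -11.0 tilt 0.09 open 0.0478 q1 0.09 q6 0.28 F [-0.2 -0.3 -6. ]
(0.4557, 0.1126, 0.0073, np.float64(-11.0)) shift [ 0.014  -0.0013  0.0009] turn [-0.05  0.06 -0.06] rows>=0.3
```

```bash
python3 -m handwheel '[0,0.006,-0.001,0.001,0,0,0, 0,0.01,-0.001,0.001,0,0,0, 0,0.013,-0.001,0.001,0,0,0, 0,0.014,-0.001,0.001,0,0,0, 0,0.014,-0.001,0.001,0,0,0, 0,0.014,-0.001,0.001,0,0,0]' 80
python3 -c "
from plan import *
plan([(.4557,.1126,.007,-11)])"
```

```text
t: 12.58
tool_pos: [0.4551, 0.1126, 0.0072]
tool_rot: [1.348, 1.112, -1.351]
contact_force: [-5.0, -0.6, 4.8]
opening: 0.0482
t 12.58 pos [0.4551 0.1126 0.0072] jaw -11.0 tilt 0.11 open 0.0482 q1 0.08 q6 0.28 F [-5.  -0.6  4.8]
(0.4557, 0.1126, 0.007, np.float64(-11.0)) shift [ 0.0002  0.0005 -0.0001] turn [-0.02  0.1   0.05] rows>=0.0
```

```bash
python3 -m handwheel '[0.9,0,0,0,0,0,0, 0.9,0,0,0,0,0,0, 0.9,0,0,0,0,0,0, 0.9,0,0,0,0,0,0, 0.9,0,0,0,0,0,0, 0.9,-0.02,0,0,0,0,0, 0.9,-0.06,0,0,0,0,0, 0.9,-0.1,0,0,0,0,0, 0.9,-0.11,0,0,0,0,0, 0.9,-0.11,0,0,0,0,0, 0.9,-0.11,0,0,0,0,0, 0.9,-0.11,0,0,0,0,0]'
python3 - <<'E'
from plan import *
plan([(.4597,-.3125,.1,0.5)])
im,d=ctrl.get_image("side"); cv2.imwrite("pics/s8.png",cv2.resize(im[110:230,240:400],None,fx=5,fy=5))
E
```

```text
t: 13.58
tool_pos: [0.4538, 0.1126, 0.1145]
tool_rot: [1.346, 1.113, -1.353]
contact_force: [-0.5, -0.1, -1.0]
opening: 0.0767
t 13.58 pos [0.4538 0.1126 0.1145] jaw -11.0 tilt 0.25 open 0.0767 q1 0.08 q6 0.28 F [-0.5 -0.1 -1. ]
(0.4597, -0.3125, 0.1, np.float64(0.5)) shift [0.0152 0.0871 0.416 ] turn [-11.53   0.12   0.22] rows>=10.2
```

View pics/s8.png

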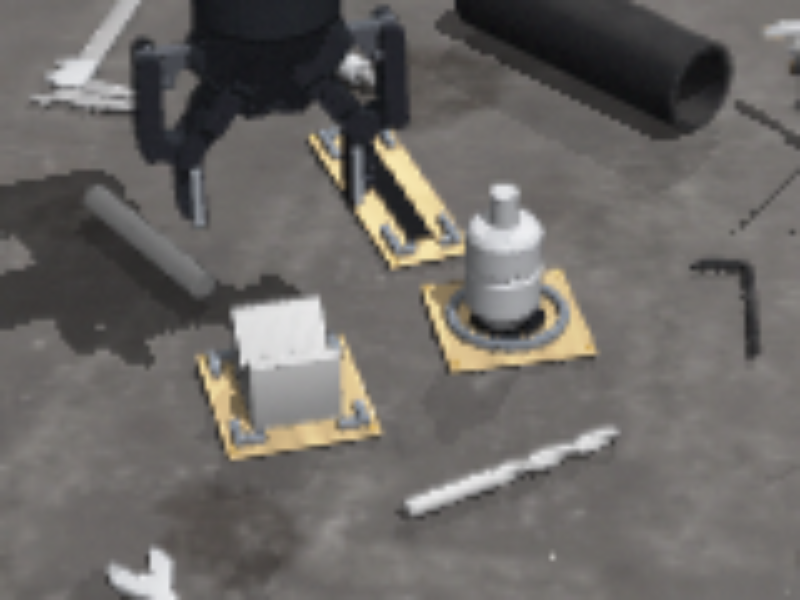

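The vee block sits inside its corners at crop (290,360). Now to the key.

```bash
python3 -m handwheel '[0.9,0.004,0.006,0.03,-1,0,0, 0.9,0.008,0.014,0.07,-3,0,0, 0.9,0.012,0.022,0.11,-5,0,0, 0.9,0.015,0.031,0.15,-7,0,0, 0.9,0.015,0.039,0.19,-9,0,0, 0.9,0.015,0.048,0.23,-11.5,0,0, 0.9,0.015,0.056,0.27,-11.5,0,0, 0.9,0.015,0.064,0.31,-11.5,0,0, 0.9,0.015,0.073,0.35,-11.5,0,0, 0.9,0.015,0.08,0.385,-11.5,0,0, 0.9,0.015,0.087,0.416,-11.5,0,0, 0.9,0.015,0.087,0.416,-11.5,0,0]'
python3 -m handwheel '[0.6,0.05,0,0,0,0,0, 0.5,0.05,0,0,0,0,0, 0.5,0.05,0,0,0,0,0, 0.5,0.05,0,0,0,0,0]'
python3 - <<'E'
from plan import *
plan([(.4597,-.3125,.003,0.5)])
im,d=ctrl.get_image("side"); cv2.imwrite("pics/s9.png",cv2.resize(im[220:340,300:460],None,fx=5,fy=5))
E
```

```text
t: 14.63
tool_pos: [0.4596, -0.3168, 0.1001]
tool_rot: [1.204, 1.212, -1.21]
contact_force: [-0.1, 0.2, -0.2]
opening: 0.0767
t: 14.97
tool_pos: [0.4597, -0.3109, 0.0502]
tool_rot: [1.202, 1.217, -1.205]
contact_force: [-0.9, 0.3, 0.1]
opening: 0.0427
t 14.97 pos [ 0.4597 -0.3109  0.0502] jaw 0.5 tilt 0.25 open 0.0427 q1 -0.73 q6 -0.74 F [-0.9  0.3  0.1]
(0.4597, -0.3125, 0.003, np.float64(0.5)) shift [0.0472 0.0002 0.0016] turn [ 0.01 -0.07  0.24] rows>=1.1
```

View pics/s9.png

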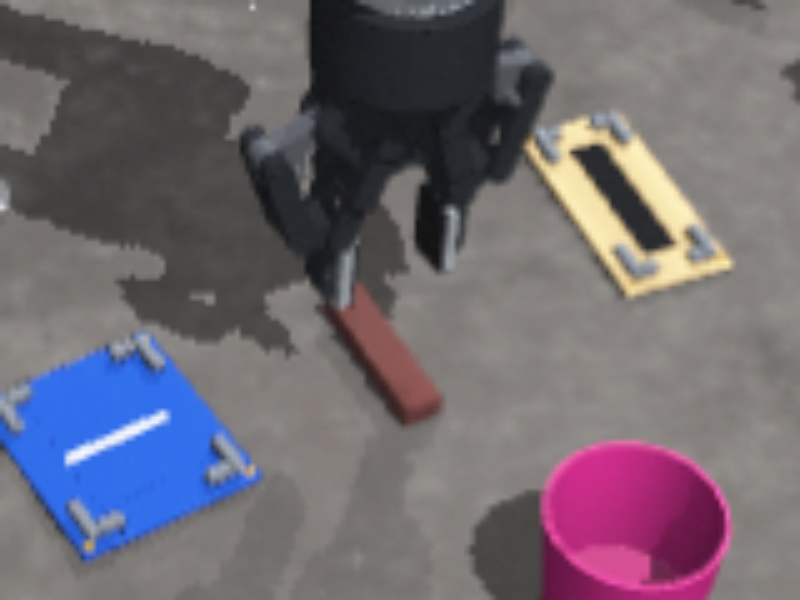

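The fingers (crop (340,300) and (448,265), 50 mm up) straddle the red key, whose middle is at about (385,350). Descend in two steps.

```bash
python3 -m handwheel '[0.5,0.02,0,0.0015,0,0,0.1, 0.5,0.032,0,0.0015,0,0,0.1, 0.5,0.037,0,0.0015,0,0,0.1, 0.5,0.037,0,0.0015,0,0,0.1, 0.5,0.037,0,0.0015,0,0,0.1, 0.5,0.037,0,0.0015,0,0,0.1]' 50
python3 -c "
from plan import *
plan([(.4597,-.3125,.003,0.5)])"
```

```text
t: 15.52
tool_pos: [0.4612, -0.3143, 0.0157]
tool_rot: [1.202, 1.21, -1.203]
contact_force: [-0.4, 0.2, 0.4]
opening: 0.043
t 15.52 pos [ 0.4612 -0.3143  0.0157] jaw 0.5 tilt 0.16 open 0.0430 q1 -0.73 q6 -0.74 F [-0.4  0.2  0.4]
(0.4597, -0.3125, 0.003, np.float64(0.5)) shift [ 0.0127 -0.0015 -0.0018] turn [-0.01  0.14 -0.08] rows>=0.3
```

```bash
python3 -m handwheel '[0.5,0.008,-0.001,-0.001,0,0,0, 0.5,0.0125,-0.001,-0.001,0,0,0, 0.5,0.0125,-0.001,-0.001,0,0,0, 0,0.0125,-0.001,-0.001,0,0,0, 0,0.0125,-0.001,-0.001,0,0,0, 0,0.0125,-0.001,-0.001,0,0,0, 0,0.0125,-0.001,-0.001,0,0,0, 0,0.0125,-0.001,-0.001,0,0,0, 0,0.0125,-0.001,-0.001,0,0,0]' 50
python3 -c "
from plan import *
plan([(.4597,-.3125,.003,0.5)])"
```

```text
t: 16.27
tool_pos: [0.4598, -0.3131, 0.0025]
tool_rot: [1.202, 1.211, -1.203]
contact_force: [-0.4, -0.2, 0.6]
opening: 0.0164
t 16.27 pos [ 0.4598 -0.3131  0.0025] jaw 0.5 tilt 0.11 open 0.0164 q1 -0.73 q6 -0.74 F [-0.4 -0.2  0.6]
(0.4597, -0.3125, 0.003, np.float64(0.5)) shift [-0.0005 -0.0001 -0.0006] turn [-0.02  0.1  -0.04] rows>=0.0
```

Gripped (16.4 mm opening on an 18 mm bar, the same reading bias as before). Lift and move to nest_key: jaw at -6.1°, target (0.6126, -0.2772).

```bash
python3 -m handwheel '[0,-0.03,0,0,0,0,0, 0,-0.06,0,0,0,0,0, 0,-0.06,0,0,0,0,0, 0,-0.06,0,0,0,0,0]'
python3 - <<'E'
from plan import *
plan([(.6126,-.2772,.06,-6.1)])
E
```

```text
t: 16.6
tool_pos: [0.4608, -0.314, 0.0645]
tool_rot: [1.202, 1.207, -1.202]
contact_force: [-0.3, 0.7, -1.9]
opening: 0.0165
t 16.60 pos [ 0.4608 -0.314   0.0645] jaw 0.5 tilt 0.34 open 0.0165 q1 -0.73 q6 -0.74 F [-0.3  0.7 -1.9]
(0.6126, -0.2772, 0.06, np.float64(-6.1)) shift [ 0.0049  0.1521 -0.0356] turn [ 6.58  0.25 -0.23] rows>=3.7
```

```bash
python3 -m handwheel '[0,0.003,0.03,-0.007,1.5,0,0, 0,0.004,0.065,-0.015,3,0,0, 0,0.005,0.1,-0.023,4.5,0,0, 0,0.005,0.13,-0.03,6.5,0,0, 0,0.005,0.152,-0.0355,6.5,0,0, 0,0.005,0.152,-0.0355,6.5,0,0, 0,0.005,0.152,-0.0355,6.5,0,0, 0,0.005,0.152,-0.0355,6.5,0,0]'
python3 - <<'E'
from plan import *
plan([(.6126,-.2772,.015,-6.1),(.6126,-.2772,.0067,-6.1)])
im,d=ctrl.get_image("side"); cv2.imwrite("pics/s10.png",cv2.resize(im[190:310,350:510],None,fx=5,fy=5))
E
```

```text
t: 17.27
tool_pos: [0.6097, -0.2755, 0.0552]
tool_rot: [1.285, 1.16, -1.288]
contact_force: [0.3, -1.1, -0.8]
opening: 0.0166
t 17.27 pos [ 0.6097 -0.2755  0.0552] jaw -6.0 tilt 0.17 open 0.0166 q1 -0.53 q6 -0.43 F [ 0.3 -1.1 -0.8]
(0.6126, -0.2772, 0.015, np.float64(-6.1)) shift [0.0402 0.0032 0.0013] turn [0.09 0.01 0.17] rows>=1.0
(0.6126, -0.2772, 0.0067, np.float64(-6.1)) shift [0.0485 0.0032 0.0013] turn [0.09 0.01 0.17] rows>=1.2
```

View pics/s10.png

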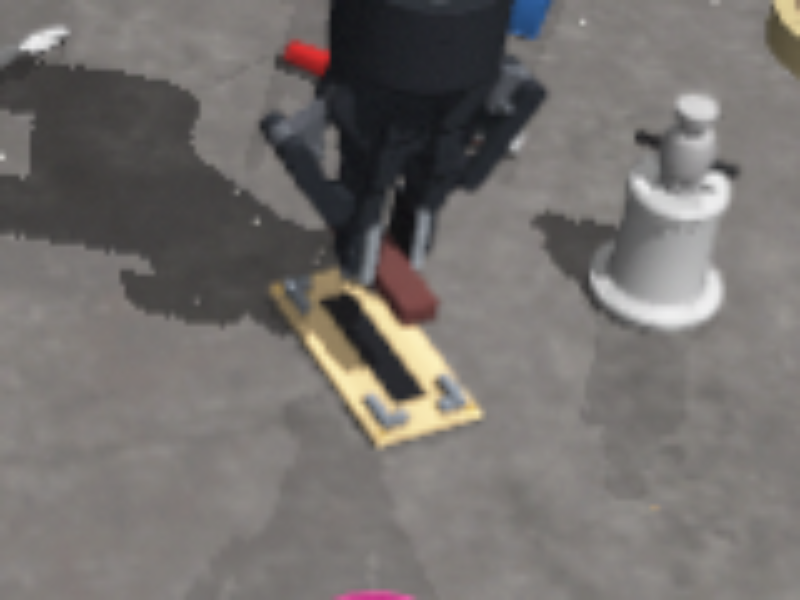

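The key hangs parallel to its silhouette but looks a bit to the right of it. I check by projection.

Run:
```python
from plan import *
a=np.radians(-6.1); y=np.array([-np.sin(a),np.cos(a)])
def cr(p): return ((proj("side",p)-[350,190])*5).round(0)
T=np.array([.6097,-.2755]); N=np.array([.6126,-.2772])
print("pred held near end bottom",cr([*(T-.0375*y),.0527]),"dropped straight",cr([*(T-.0375*y),.004]),"nest sil near end",cr([*(N-.0375*y),.004]),"far",cr([*(N+.0375*y),.004]))
```

```text
pred held near end bottom [[413. 321.]] dropped straight [[400. 398.]] nest sil near end [[407. 398.]] far [[331. 293.]]
```

```bash
python3 -m handwheel '[0,0.015,0.001,0.001,0,0,0, 0,0.03,0.001,0.001,0,0,0, 0,0.037,0.001,0.001,0,0,0, 0,0.037,0.001,0.001,0,0,0, 0,0.037,0.001,0.001,0,0,0, 0,0.037,0.001,0.001,0,0,0]'
python3 - <<'E'
from plan import *
plan([(.6116,-.2772,.0067,-6.1)])
im,d=ctrl.get_image("side"); cv2.imwrite("pics/s11.png",cv2.resize(im[190:310,350:510],None,fx=5,fy=5))
E
```

```text
t: 17.82
tool_pos: [0.6121, -0.2774, 0.0203]
tool_rot: [1.285, 1.156, -1.287]
contact_force: [-0.4, -0.9, -1.1]
opening: 0.0163
t 17.82 pos [ 0.6121 -0.2774  0.0203] jaw -6.0 tilt 0.09 open 0.0163 q1 -0.54 q6 -0.43 F [-0.4 -0.9 -1.1]
(0.6116, -0.2772, 0.0067, np.float64(-6.1)) shift [ 0.0136 -0.0006 -0.0002] turn [ 0.07  0.08 -0.03] rows>=0.3
```

View pics/s11.png

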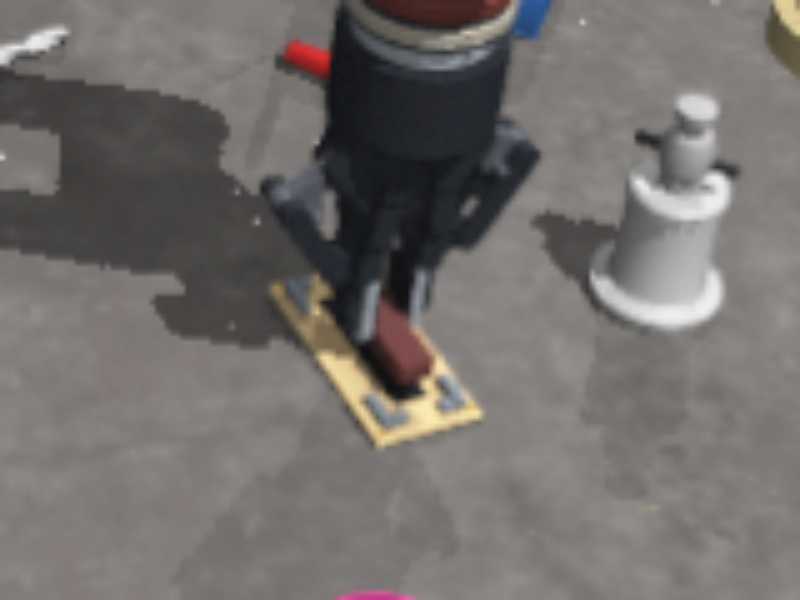

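Aligned with the black silhouette (near end at about (412,380)). Lower and release.

```bash
python3 -m handwheel '[0,0.006,-0.001,0,0,0,0, 0,0.011,-0.001,0,0,0,0, 0,0.0135,-0.001,0,0,0,0, 0,0.0135,-0.001,0,0,0,0, 0,0.0135,-0.001,0,0,0,0, 0,0.0135,-0.001,0,0,0,0]'
python3 -c "
from plan import *
plan([(.6116,-.2772,.0067,-6.1)])"
```

```text
t: 18.37
tool_pos: [0.611, -0.2771, 0.0065]
tool_rot: [1.285, 1.157, -1.287]
contact_force: [-0.4, -0.2, -2.0]
opening: 0.0161
t 18.37 pos [ 0.611  -0.2771  0.0065] jaw -6.0 tilt 0.07 open 0.0161 q1 -0.54 q6 -0.43 F [-0.4 -0.2 -2. ]
(0.6116, -0.2772, 0.0067, np.float64(-6.1)) shift [-0.0002  0.0006  0.    ] turn [ 0.08  0.07 -0.01] rows>=0.0
```

```bash
python3 -m handwheel '[0,0.0005,0,0,0,0,0, 0,0.001,0,0,0,0,0, 0,0.001,0,0,0,0,0, 0.5,0.001,0,0,0,0,0, 0.5,0.001,0,0,0,0,0, 0.5,0.001,0,0,0,0,0, 0.5,0.001,0,0,0,0,0, 0.5,-0.02,0,0,0,0,0, 0.5,-0.05,0,0,0,0,0, 0.5,-0.09,0,0,0,0,0, 0.5,-0.1,0,0,0,0,0, 0.5,-0.1,0,0,0,0,0]'
python3 - <<'E'
from plan import *
plan([(.44,.05,.14,None),(.439,.2877,.14,11.2)])
im,d=ctrl.get_image("side"); cv2.imwrite("pics/s12.png",cv2.resize(im[190:310,350:510],None,fx=5,fy=5))
E
```

```text
t: 19.37
tool_pos: [0.6143, -0.2789, 0.1128]
tool_rot: [1.286, 1.146, -1.282]
contact_force: [0.9, 0.2, 0.0]
opening: 0.0428
t 19.37 pos [ 0.6143 -0.2789  0.1128] jaw -6.0 tilt 0.65 open 0.0428 q1 -0.54 q6 -0.43 F [0.9 0.2 0. ]
(0.44, 0.05, 0.14, np.float64(-6.0)) shift [-0.031  -0.2075 -0.3086] turn [-0.    0.33 -0.56] rows>=8.9
(0.439, 0.2877, 0.14, np.float64(11.2)) shift [-0.0326 -0.2334 -0.5449] turn [-17.22   0.41  -0.51] rows>=14.2
```

View pics/s12.png

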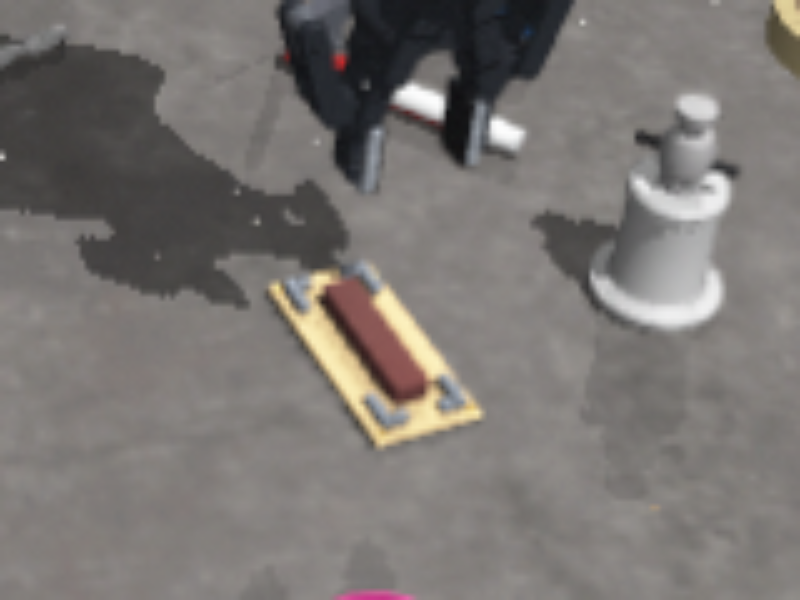

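The key lies flat inside its corners at crop (375,340). Now the bar.

```bash
python3 -m handwheel '[0.5,-0.02,-0.012,-0.03,0,0,0, 0.5,-0.032,-0.028,-0.065,-2,0,0, 0.5,-0.032,-0.043,-0.1,-4,0,0, 0.5,-0.032,-0.058,-0.135,-6,0,0, 0.5,-0.032,-0.073,-0.17,-8,0,0, 0.5,-0.032,-0.088,-0.205,-10,0,0, 0.5,-0.032,-0.103,-0.24,-12,0,0, 0.5,-0.032,-0.118,-0.275,-14,0,0, 0.5,-0.032,-0.133,-0.31,-16,0,0, 0.5,-0.032,-0.148,-0.345,-17.2,0,0, 0.5,-0.032,-0.163,-0.38,-17.2,0,0, 0.5,-0.032,-0.178,-0.415,-17.2,0,0]'
python3 -c "
from plan import *
plan([(.439,.2877,.1,11.2),(.439,.2877,.05,11.2)])"
```

```text
t: 20.42
tool_pos: [0.4754, 0.1557, 0.1357]
tool_rot: [1.062, 1.296, -1.068]
contact_force: [0.7, -0.1, -0.2]
opening: 0.0429
t 20.42 pos [0.4754 0.1557 0.1357] jaw 11.2 tilt 0.21 open 0.0429 q1 0.17 q6 -0.03 F [ 0.7 -0.1 -0.2]
(0.439, 0.2877, 0.1, np.float64(11.2)) shift [ 0.0355 -0.0101 -0.1366] turn [-0.04  0.08  0.2 ] rows>=3.4
(0.439, 0.2877, 0.05, np.float64(11.2)) shift [ 0.0855 -0.0099 -0.1367] turn [-0.04  0.08  0.2 ] rows>=3.9
```

```bash
python3 -m handwheel '[0.5,0.005,-0.003,-0.035,0,0,0, 0.5,0.02,-0.006,-0.07,0,0,0, 0.5,0.035,-0.009,-0.105,0,0,0, 0.5,0.06,-0.01,-0.13,0,0,0, 0.5,0.085,-0.01,-0.137,0,0,0, 0.5,0.085,-0.01,-0.137,0,0,0, 0.5,0.085,-0.01,-0.137,0,0,0, 0.5,0.085,-0.01,-0.137,0,0,0, 0.5,0.085,-0.01,-0.137,0,0,0]'
python3 - <<'E'
from plan import *
plan([(.439,.2877,.003,11.2)])
im,d=ctrl.get_image("side"); cv2.imwrite("pics/s13.png",cv2.resize(im[80:200,200:360],None,fx=5,fy=5))
a=np.radians(11.2); y=np.array([-np.sin(a),np.cos(a)]);N=np.array([.439,.2877])
print([((proj("side",[*(N+k*.0625*y),.0085])-[200,80])*5).round() for k in(-1,0,1)])
E
```

```text
t: 21.17
tool_pos: [0.4425, 0.2864, 0.0542]
tool_rot: [1.066, 1.292, -1.064]
contact_force: [1.1, 0.8, 1.1]
opening: 0.0427
t 21.17 pos [0.4425 0.2864 0.0542] jaw 11.1 tilt 0.14 open 0.0427 q1 0.43 q6 0.24 F [1.1 0.8 1.1]
(0.439, 0.2877, 0.003, np.float64(11.2)) shift [ 0.0512 -0.0033 -0.002 ] turn [-0.09  0.06 -0.12] rows>=1.2
[array([[400., 432.]]), array([[344., 386.]]), array([[291., 343.]])]
```

View pics/s13.png

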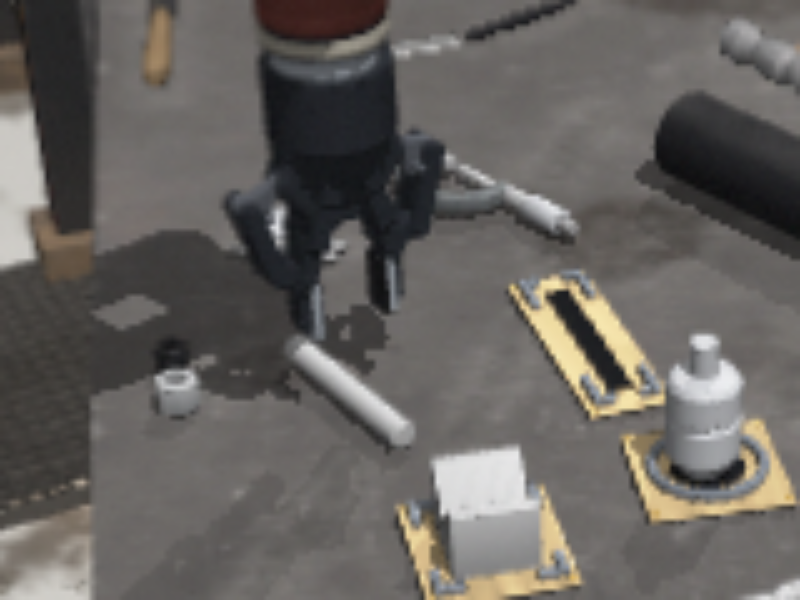

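The bar's ends at crop (293,347) and (402,435) agree with the projection within 1 px. Descend.

```bash
python3 -m handwheel '[0.5,0.02,-0.002,-0.001,0,0,0, 0.5,0.033,-0.002,-0.001,0,0,0, 0.5,0.04,-0.002,-0.001,0,0,0, 0.5,0.04,-0.002,-0.001,0,0,0, 0.5,0.04,-0.002,-0.001,0,0,0, 0.5,0.04,-0.002,-0.001,0,0,0]'
python3 -c "
from plan import *
plan([(.44,.286,.003,11.2)])"
```

```text
t: 21.72
tool_pos: [0.4402, 0.2875, 0.0142]
tool_rot: [1.065, 1.293, -1.063]
contact_force: [-0.3, -0.2, 0.3]
opening: 0.0427
t 21.72 pos [0.4402 0.2875 0.0142] jaw 11.2 tilt 0.14 open 0.0427 q1 0.44 q6 0.24 F [-0.3 -0.2  0.3]
(0.44, 0.286, 0.003, np.float64(11.2)) shift [ 0.0112 -0.0005  0.0014] turn [-0.05  0.05 -0.13] rows>=0.3
```

```bash
python3 -m handwheel '[0.5,0.006,0,0.001,0,0,0, 0.5,0.011,0,0.001,0,0,0, 0.5,0.011,0,0.001,0,0,0, 0,0.011,0,0.001,0,0,0, 0,0.011,0,0.001,0,0,0, 0,0.011,0,0.001,0,0,0, 0,0.011,0,0.001,0,0,0, 0,0.011,0,0.001,0,0,0, 0,0.011,0,0.001,0,0,0, 0,0.011,0,0.001,0,0,0]' 60
python3 -c "
from plan import *
plan([(.44,.286,.003,11.2)])"
python3 -m handwheel '[0,-0.02,0,0,0,0,0, 0,-0.05,0,0,0,0,0, 0,-0.05,0,0,0,0,0, 0,-0.05,0,0,0,0,0, 0,-0.05,0,0,0,0,0]' 60
python3 -c "
from plan import *
plan([(.5957,.2812,.055,-5.7)])"
```

```text
t: 22.55
tool_pos: [0.4396, 0.2864, 0.0021]
tool_rot: [1.064, 1.294, -1.064]
contact_force: [-0.1, 0.6, 0.9]
opening: 0.0155
t 22.55 pos [0.4396 0.2864 0.0021] jaw 11.2 tilt 0.08 open 0.0155 q1 0.44 q6 0.24 F [-0.1  0.6  0.9]
(0.44, 0.286, 0.003, np.float64(11.2)) shift [-0.0009  0.0004  0.0005] turn [-0.02  0.08 -0.03] rows>=0.0
t: 22.97
tool_pos: [0.4385, 0.2859, 0.0508]
tool_rot: [1.062, 1.295, -1.066]
contact_force: [0.3, 0.3, -2.5]
opening: 0.0155
t 22.97 pos [0.4385 0.2859 0.0508] jaw 11.2 tilt 0.14 open 0.0155 q1 0.44 q6 0.24 F [ 0.3  0.3 -2.5]
(0.5957, 0.2812, 0.055, np.float64(-5.7)) shift [-0.0044  0.1533  0.0351] turn [16.88  0.12  0.07] rows>=3.8
```

```bash
python3 -m handwheel '[0,-0.004,0.025,0.006,3,0,0, 0,-0.004,0.06,0.014,6,0,0, 0,-0.004,0.095,0.022,10,0,0, 0,-0.004,0.13,0.03,14,0,0, 0,-0.004,0.153,0.035,16.9,0,0, 0,-0.004,0.153,0.035,16.9,0,0, 0,-0.004,0.153,0.035,16.9,0,0, 0,-0.004,0.153,0.035,16.9,0,0, 0,-0.004,0.153,0.035,16.9,0,0]' 60
python3 - <<'E'
from plan import *
plan([(.5957,.2812,.02,-5.7)])
im,d=ctrl.get_image("side"); cv2.imwrite("pics/s14.png",cv2.resize(im[80:200,240:400],None,fx=5,fy=5))
a=np.radians(-5.7); y=np.array([-np.sin(a),np.cos(a)]);N=np.array([.5957,.2812]);T=ctrl.get_obs()["tool_pos"]
print([((proj("side",[*(N+k*.0625*y),.004])-[240,80])*5).round() for k in(-1,0,1)],((proj("side",[*(T[:2]-.0625*y),T[2]-.002])-[240,80])*5).round())
E
```

```text
t: 23.72
tool_pos: [0.594, 0.2815, 0.0542]
tool_rot: [1.278, 1.161, -1.285]
contact_force: [-0.9, -0.1, -2.7]
opening: 0.0159
t 23.72 pos [0.594  0.2815 0.0542] jaw -5.7 tilt 0.22 open 0.0159 q1 0.33 q6 0.43 F [-0.9 -0.1 -2.7]
(0.5957, 0.2812, 0.02, np.float64(-5.7)) shift [0.0342 0.0018 0.    ] turn [0.03 0.16 0.16] rows>=0.8
[array([[418., 388.]]), array([[384., 336.]]), array([[352., 288.]])] [[415. 319.]]
```

View pics/s14.png

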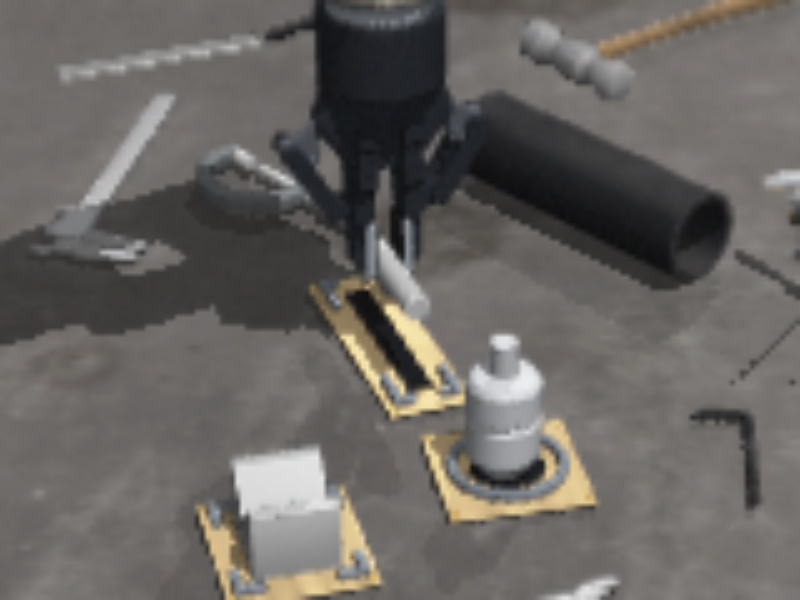

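The bar's near end at (417,318) and the silhouette's end at (420,388) both match their projections. Lower.

```bash
python3 -m handwheel '[0,0.015,0.001,0,0,0,0, 0,0.028,0.001,0,0,0,0, 0,0.034,0.001,0,0,0,0, 0,0.034,0.001,0,0,0,0, 0,0.034,0.001,0,0,0,0, 0,0.034,0.001,0,0,0,0]' 60
python3 - <<'E'
from plan import *
plan([(.5957,.2812,.0063,-5.7)])
E
```

```text
t: 24.27
tool_pos: [0.5974, 0.2816, 0.022]
tool_rot: [1.282, 1.159, -1.282]
contact_force: [0.5, -0.0, -3.7]
opening: 0.0153
t 24.27 pos [0.5974 0.2816 0.022 ] jaw -5.7 tilt 0.09 open 0.0153 q1 0.33 q6 0.43 F [ 0.5 -0.  -3.7]
(0.5957, 0.2812, 0.0063, np.float64(-5.7)) shift [ 0.0157 -0.0016  0.0005] turn [-0.02  0.08 -0.04] rows>=0.4
```

```bash
python3 -m handwheel '[0,0.006,-0.001,0,0,0,0, 0,0.011,-0.001,0,0,0,0, 0,0.014,-0.001,0,0,0,0, 0,0.0155,-0.001,0,0,0,0, 0,0.0155,-0.001,0,0,0,0, 0,0.0155,-0.001,0,0,0,0, 0,0.0155,-0.001,0,0,0,0]' 60
python3 - <<'E'
from plan import *
plan([(.5957,.2812,.0063,-5.7)])
E
```

```text
t: 24.85
tool_pos: [0.5963, 0.2816, 0.0064]
tool_rot: [1.282, 1.159, -1.283]
contact_force: [-0.5, -0.1, -1.8]
opening: 0.0151
t 24.85 pos [0.5963 0.2816 0.0064] jaw -5.7 tilt 0.09 open 0.0151 q1 0.33 q6 0.43 F [-0.5 -0.1 -1.8]
(0.5957, 0.2812, 0.0063, np.float64(-5.7)) shift [ 0.0001 -0.0006  0.0005] turn [-0.02  0.08 -0.04] rows>=0.0
```

```bash
python3 -m handwheel '[0,0.0007,0,0,0,0,0, 0,0.0007,0,0,0,0,0, 0.45,0.0007,0,0,0,0,0, 0.45,0.0007,0,0,0,0,0, 0.45,0.0007,0,0,0,0,0, 0.45,0.0007,0,0,0,0,0, 0.45,-0.01,0,0,0,0,0, 0.45,-0.04,0,0,0,0,0, 0.45,-0.08,0,0,0,0,0, 0.45,-0.12,0,0,0,0,0, 0.45,-0.14,0,0,0,0,0, 0.45,-0.14,0,0,0,0,0]' 60
python3 - <<'E'
from plan import *
plan([(.3,.5,.2,None)])
E
```

```text
t: 25.85
tool_pos: [0.6003, 0.2833, 0.1559]
tool_rot: [1.291, 1.153, -1.27]
contact_force: [0.3, 0.8, 1.1]
opening: 0.0385
t 25.85 pos [0.6003 0.2833 0.1559] jaw -5.7 tilt 0.80 open 0.0385 q1 0.33 q6 0.43 F [0.3 0.8 1.1]
(0.3, 0.5, 0.2, np.float64(-5.7)) shift [-0.0475 -0.3198 -0.1859] turn [ 0.   -0.25 -0.76] rows>=8.9
```

```bash
python3 -m handwheel '[0.45,-0.02,-0.02,-0.012,0,0,0, 0.45,-0.04,-0.05,-0.03,0,0,0, 0.45,-0.04,-0.085,-0.05,0,0,0, 0.45,-0.04,-0.12,-0.07,0,0,0, 0.45,-0.04,-0.155,-0.09,0,0,0, 0.45,-0.04,-0.19,-0.11,0,0,0, 0.45,-0.04,-0.225,-0.13,0,0,0, 0.45,-0.04,-0.26,-0.15,0,0,0, 0.45,-0.04,-0.29,-0.17,0,0,0, 0.45,-0.04,-0.32,-0.186,0,0,0, 0.45,-0.04,-0.32,-0.186,0,0,0, 0.45,-0.04,-0.32,-0.186,0,0,0]'
python3 - <<'E'
from plan import *
plan([])
a,_=ctrl.get_image("top"); b,_=ctrl.get_image("side"); cv2.imwrite("pics/tf.png",a); cv2.imwrite("pics/sf.png",b)
cv2.imwrite("pics/tf1.png",cv2.resize(a[125:235,170:330],None,fx=5,fy=5,interpolation=cv2.INTER_CUBIC))
cv2.imwrite("pics/tf2.png",cv2.resize(a[125:235,310:470],None,fx=3,fy=3,interpolation=cv2.INTER_CUBIC))
cv2.imwrite("pics/sf1.png",cv2.resize(b[120:290,270:460],None,fx=3.5,fy=3.5,interpolation=cv2.INTER_CUBIC))
E
```

```text
t: 26.85
tool_pos: [0.2948, 0.4993, 0.1857]
tool_rot: [1.278, 1.16, -1.281]
contact_force: [-0.4, -0.3, -0.7]
opening: 0.0386
t 26.85 pos [0.2948 0.4993 0.1857] jaw -5.5 tilt 0.13 open 0.0386 q1 0.91 q6 1.01 F [-0.4 -0.3 -0.7]
```

View pics/tf1.png

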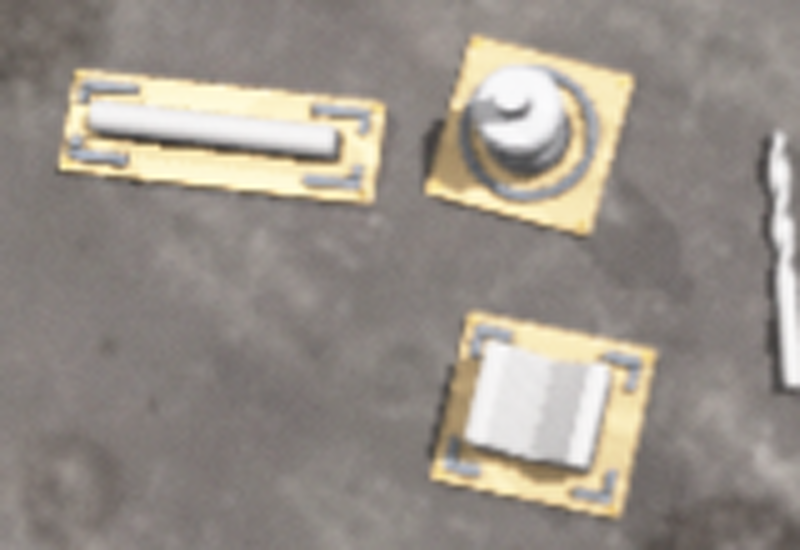

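View pics/tf2.png

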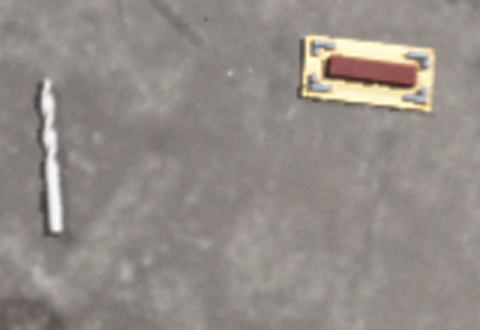

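View pics/sf1.png

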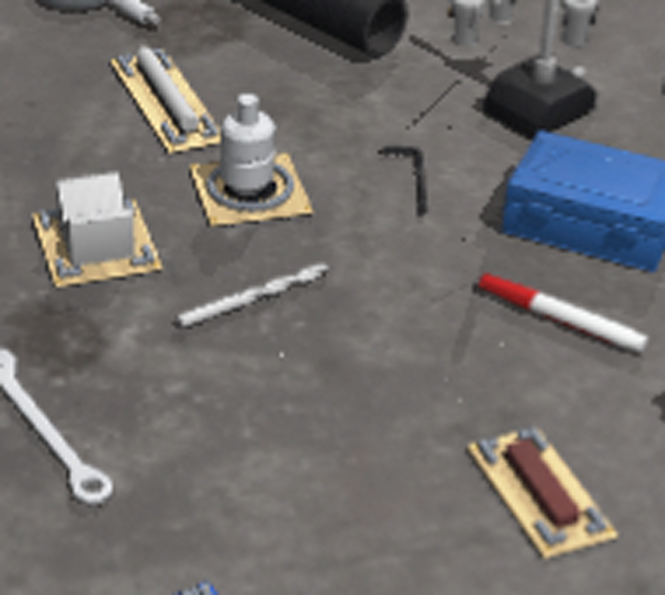

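Both views show all four parts in their nests: bar (213,129), chuck (520,115) and vee (537,405) in the first top crop, key (372,70) in the second. The drill hasn't moved. I put numbers on the play before handing in.

Run:
```python
from meas import *
im=cv2.imread("pics/tf.png"); s=cv2.imread("pics/sf.png")
def P(mask,b,z):
    m=np.zeros_like(mask);x0,y0,x1,y1=b;m[y0:y1,x0:x1]=mask[y0:y1,x0:x1]
    n,l,st,_=cv2.connectedComponentsWithStats(m);k=1+st[1:,4].argmax();v,u=np.nonzero(l==k);return ray("top",np.c_[u,v],z)
hsv=cv2.cvtColor(im,cv2.COLOR_BGR2HSV)
lt=((im.min(2)>150)&(hsv[...,1]<35)).astype(np.uint8)
red=((im[...,2]>1.6*im[...,1])&(im[...,2]>70)&(hsv[...,0]<12)).astype(np.uint8)
print("bar",rect(P(lt,(180,135,245,165),.0145)),"nest 595.7 281.2 84.3")
print("vee",rect(P(lt,(258,190,300,225),.046)),"nest 455.7 112.6 79")
print("key",rect(P(red,(410,135,460,165),.016)),"nest 612.6 -277.2 84")
print("drill",rect(P((im.min(2)>140).astype(np.uint8),(318,145,336,210),.005)),"was 544.1 -5.7")
for X in([.599,.1238,.0],[.599,.1238,.059]):print(proj("top",X),proj("side",X))
g=s[155:175,325:360].mean(2).astype(int);print(g[[2,8,12]])
g=im[136:162,258:290].mean(2).astype(int);print(g[::3])
```

```text
bar (array([599.2, 283.2]), array([ 17.5, 126.5]), 'long axis deg 84.3') nest 595.7 281.2 84.3
vee (array([457.7, 108.7]), array([58.5, 79.9]), 'long axis deg 79.0') nest 455.7 112.6 79
key (array([ 610.6, -276.2]), array([14.9, 72.2]), 'long axis deg 83.3') nest 612.6 -277.2 84
drill (array([540.1,  -7.7]), array([ 14. , 138.9]), 'long axis deg 2.0') was 544.1 -5.7
[[275.62251102 151.75633604]] [[340.74363744 173.99048816]]
[[273.35642232 145.61733225]] [[341.00359692 156.82995769]]
[[ 99  91 164 165 171 106 153 162  99 141 170 203 202 205 208 209 210 229
  231 231 231 221 208 137 112 113 109 107 107 109 108 107 101 101 106]
 [ 97  97  96  95 105  96 108 109  84  89 103 116 126 136 141 147 152 155
  157 156 155 150 159 163 123 130 132 120 112 110 111 111 109 108 111]
 [155 170 114 110 109 108 103  90  81  90 103 116 143 167 191 202 211 196
  184 171 155 149 141 124 144 164 188 186 183 118 116 116 114 115 116]]
[[150 147 148 145 135 198 226 226 226 227 227 225 226 224 225 224 224 222
  219 217 215 209 197 180 168 157 149 142 136 137 139 135]
 [133 133 135 122 176 217 223 225 223 223 
[... 322 characters left out ...]
9 228 223 201 160 155 171 185 212]
 [119 130 144 140 115  99 127 151 159 167 165 161 144 117 120 134 159 209
  239 246 247 246 239 220 183 150 186 182 133 145 173 181]
 [102 138 144 129 104  93 107 119 163 221 240 244 246 246 248 246 245 245
  245 243 238 225 201 165 157 135 154 190 168 154 173 177]
 [122 135 134 126 112  97 101 121 132 109 107 133 155 171 180 180 186 187
  180 162 132 131 155 153 139 141 200 218 180 147 163 193]
 [138 140 138 138 131 109  99  92 112 129 121 101  87  88  91  89  85  85
   98 119 120 112 115 116 167 209 212 183 160 160 193 219]
 [147 147 146 146 144 141 132 111 100 105 120 136 142 137 124 109 110 102
  119 142 183 203 206 197 176 166 157 152 166 199 216 212]]
```

```bash
python3 -c "
from station import ctrl
print(ctrl.finish_job())"
```

```text
the job is handed in; nothing more can be done
None
```

I placed the chuck, vee block, red key and bright bar, in that order, each in its own plywood nest, then handed the job in at about 27 s of the 104 s allowed. The arm was parked clear of everything.

**Last checks:**
- **Key and bar:** the key lies about 2 mm and the bar about 4 mm from the nest centre, against 7 mm play. Both yaws are within 1° of the silhouettes.
- **Chuck:** it stands upright inside the ring, and by eye its centre is within about 3 mm of where it should be.
- **Vee block:** the yaw matches the nest (79°). The last mask measurement is unreliable: it gave a length of 80 mm for the 60 mm block, so its centre reading, about 4 mm off, can't be trusted. I relied on both camera views, which show the block flat and inside its four corners.
- **Loose drill:** the mask centre reads 4–5 mm differently from the first measurement, but the first mask came out too large (147 mm long for a 133 mm drill). The drill's end pixels are the same before and after, so I take it as unmoved.
- **Forces:** the wrist forces read after each move stayed below 10 N.

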